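Restock the bench carousel without turning it

ROBOT

A 6-joint arm with a two-finger parallel gripper is mounted at the origin on the work surface; the furniture and walls round the work are solid. World frame = base frame: x ahead of the robot, y to its left, z up, the work surface at z = 0. Lengths are in mm, angles in rad, forces in N, time in s.
With the tool pointing down it reaches from about 250 to 775 mm from the base axis. Payload 4 kg.
Tool frame: the origin (TCP) lies midway between the tips of the shut fingers; the grasp point (between the pads) lies 19 mm behind it (ctrl.pinch_z is the distance from the TCP to the grasp point, in mm); z points along the fingers, y is the line along which they close (so a half turn about z gives the same grasp; the last joint's range is limited). The gripper opens to 94 mm and grips with 3 to 60 N. Pads are 16 mm wide; open, the fingers measure 119 mm over their backs; the gripper's body (75 mm by 177 mm) begins 78 mm behind the grasp point.
Start: joints at [1.233, 0.087, 1.371, -0, 1.684, -0.103], TCP at [127.965, 534.925, 205.506] pointing down, gripper open.
Joint ranges: [-3.1, 3.1], [-0.76, 2.03], [0.27, 2.55], [-1.08, 4.22], [0.17, 2.65], [-2.57, 2.57]. Speed limits (rad/s): [2.79, 2.79, 3.14, 3.14, 3.14, 3.14].

INTERFACE

Orientations are given as a rotation vector (axis times angle).
In Python, from station import ctrl gives the robot as it stands. The module is installed in compiled form; this text tells all that it offers.
- The arm moves only by the tool arm_command, never from a script. Its argument "commands" is a list of rows, each a list of 3 entries, a list of its own where there are three numbers: the shift along the tool's x, y, z each as a share of 0.03 m, from -1 to 1, then the turn about the tool's z as a share of 5 degrees, from -1 to 1, then the opening, from 0 (shut) to 1 (fully open). In form: [[[dx, dy, dz], yaw, grip], ...]. A call has 1 to 5 rows; each row shifts and turns the commanded pose from where the row before left it, along the tool's axes as they then stand; what a row does not reach is not made up. A row lasts 1/8 s, in which the tool goes at most 62.5 mm and 10.7 degrees, less where a joint would pass 70% of its speed; a pose out of reach is approached as far as the arm can. A call with a number of a shift or a turn outside -1 to 1 is refused whole. A call with a gripper value outside its range is refused whole. The fingers move at their own pace and stop on an object; "newtons" is the grip in N (left out, the last holds). Time passes only in rows, so rows that do not move let the fingers close. It gives the time, the measured TCP pose, the force, the opening and the grip force at its end, in the units of the state.
- ctrl.state(): the state, without advancing time (a new reading comes with each control period).
- ctrl.get_image(name): name is "scene" or "top" or "wrist"; returns a dict with "image" (384x512x3 uint8, red, green, blue), "fx", "fy", "cx", "cy" (pixels), "dist" ([k1, k2, p1, p2, k3] as OpenCV has them; the pictures are not rectified), "T" (4x4, takes a point from camera to world coordinates). Camera axes: x right, y down, z forward; pixel columns grow to the right and rows downward; lengths in mm; the calibration is good to about 2 mm. A picture is of the moment at which its call begins. There is no depth.
- ctrl.finish_job(): hands the job in; it is judged then, once.
Trained networks look in a picture, given as the dict that the camera call returned (one of the last four; its "shot" number tells which), for a name from the list of things; names that differ only in an ending like _2 or _b are one class to them, and where a whole thing is asked for, a point or a joint stands for the part that bears it (a point fixed in the world has none). Each returns a list of dicts, best first, with "p" (0 to 1); they miss things now and then, are a little off and sometimes report something else, mostly with a low value. They report only what shows in the picture. A call takes as long as a camera call.
- ctrl.find_in(picture, query): "at" ([column, row] in pixels, amid what is visible of it).
- ctrl.place_of(picture, query): "at" ([column, row] in pixels: a listed point, or the origin of a listed thing).
The state is a dict: "time_s": time; "joint_pos": joint angles; "joint_vel": joint speeds; "joint_efforts": joint torques, N m; "position": TCP position; "orientation": TCP orientation; "force": force on the tool from outside, world axes, zero at the start; "torque": the same for the moment, N m; "width": finger opening in mm; "grip_force": force on a finger pad.
Only numpy, scipy, OpenCV 4.12 (cv2) and the standard library are available. Lean on these libraries where they do the work, as an engineer would, in place of code of your own. Each camera call takes 0.05 s, during which the arm holds its last target. There are 200 camera calls.

TASK

Clear up the bench: put the glue bottle, the wax tin, the spool of thread and the brass weight back on the carousel, each standing upright and fully down in the holder that is made for it. The carousel turns freely; do not let it turn, so that every holder stays where the worker's hand expects it. Leave the paste pot's blue cap and the small empty spool lying where they are; they do not belong on the carousel.

Things in the scene. Friction and masses are not known exactly. Their poses are not given: they have to be found in the camera images.
- wax_tin: flat round tin of wax with a red lid and cream base, 70 mm across, 24 mm high, about 90 g. Origin: centre of its underside; z up. Can be gripped across its diameter at any yaw.
- glue_bottle: upright round bottle of white glue with a blue-green label and an orange nozzle, body 43 mm across up to about 75 mm, 126 mm tall in all, about 110 g. Origin: centre of its underside; z up. Grip the body from above, fingertips 36 to 50 mm above its underside so as to clear the rim of its holder.
- thread_spool: wooden spool wound with red thread, standing on end: two round end flanges 39 mm across and 7 mm thick, waist 24 mm, 45 mm tall, about 30 g. Origin: centre of its underside; z up. The top flange (38 to 45 mm up) can be gripped across its diameter.
- brass_weight: pale brass paperweight: a block 36 mm (its x) by 60 mm (its y) and 28 mm high with a round knob 16 mm across on its middle up to 50 mm, about 520 g. Origin: centre of its underside; z up, y along the 60 mm length. Grip across the 36 mm.
- pot_cap: blue plastic screw cap of the paste pot, lying upside down like a dish, 72 mm across and 18 mm high. Origin: centre of its underside. Not wanted on the carousel: leave it.
- empty_spool: small bare wooden spool with no thread, standing on end, flanges 29 mm across, waist 14 mm, 34 mm tall. Origin: centre of its underside. Not wanted on the carousel: leave it.
- tin_holder: widest holder on the carousel (a round pale wooden deck 240 mm across, top 24 mm above the table): low wooden cup, bore 77 mm, outside 91 mm, rim 10 mm above its underside, floor 2 mm thick. For the wax tin. Origin: centre of its underside, 24 mm above the table; z up, x away from the carousel's axis, which is 72 mm off. 
- bottle_holder: tall round holder: wooden cup, bore 53 mm, outside 67 mm, rim 32 mm above its underside, floor 2 mm thick. For the glue bottle. Origin: centre of its underside, 24 mm above the table; z up, x away from the carousel's axis, which is 72 mm off. The deck turns very freely on a vertical axis (0.2 N at a holder moves it) but cannot tip or slide.
- spool_holder: small low round holder: wooden cup, bore 48 mm, outside 62 mm, rim 10 mm above its underside, floor 2 mm thick. For the thread spool. Origin: centre of its underside, 24 mm above the table; z up, x away from the carousel's axis, which is 72 mm off. On the deck's axis stands a small knob 19 mm across, up to 44 mm above the table.
- weight_holder: rectangular holder: low wooden frame, inside 46 mm (its x) by 70 mm (its y), walls 6 mm, rim 10 mm above its underside, floor 2 mm thick. For the brass weight, its length along the frame's y. Origin: centre of its underside, 24 mm above the table; z up, x away from the carousel's axis, which is 72 mm off. 

How it is judged:
By the outcome, as a careful person would: the job done as asked, in the order asked, and still so for the second after the job is handed in, with the robot touching nothing.
It also fails if it takes over 128 s, if anything falls off the work surface, if the arm or the gripper's body presses on something with over 40 N, if the wrist force passes 120 N, or if a joint passes its speed limit or range.

## Working session

There is one attempt and no reset: what is moved stays moved. The work goes in short steps, Python scripts to look and compute and a tool call to move; the robot and the scene stay as the last step left them, time stands still between calls to the robot, and variables do not carry over. Pictures are saved under pics/ and viewed, at most 14 in all, crops included, and the job is handed in when it is done.

Besides the shell and the picture viewer there is one more tool, called after "Call:" by a JSON object that holds its "method" and its "body", one argument or row to a line. arm_command: Moves the arm, as the interface text tells. Its arguments: {"type":"object","properties":{"commands":{"type":"array"},"newtons":{"type":"number"}},"required":["commands"]}

```bash
mkdir -p pics
cat > h.py <<'E'
import numpy as np, cv2
from station import ctrl
def pix2w(p,at,z):
    K=np.array([[p['fx'],0,p['cx']],[0,p['fy'],p['cy']],[0,0,1]],float)
    u=cv2.undistortPoints(np.array([[at]],float),K,np.array(p['dist'],float))[0,0]
    T=np.array(p['T']); d=T[:3,:3]@np.array([u[0],u[1],1]); o=T[:3,3]
    return o+d*(z-o[2])/d[2]
def w2pix(p,X):
    K=np.array([[p['fx'],0,p['cx']],[0,p['fy'],p['cy']],[0,0,1]],float)
    Ti=np.linalg.inv(np.array(p['T']))
    X=np.atleast_2d(X).astype(float)
    return cv2.projectPoints(X,cv2.Rodrigues(Ti[:3,:3])[0],Ti[:3,3],K,np.array(p['dist'],float))[0][:,0]
def save(p,n): cv2.imwrite('pics/'+n+'.png',cv2.cvtColor(p['image'],cv2.COLOR_RGB2BGR))
E
python3 - <<'E'
from h import *
np.set_printoptions(precision=1,suppress=True)
s=ctrl.state();print(s['position'],s['orientation'],s['width'],s['time_s'])
print(cv2.Rodrigues(np.array(s['orientation'],float))[0])
Z=dict(wax_tin=0,glue_bottle=0,thread_spool=0,brass_weight=0,pot_cap=0,empty_spool=0,tin_holder=24,bottle_holder=24,spool_holder=24,weight_holder=24)
for n in ('top','scene'):
    p=ctrl.get_image(n);save(p,n+'0');print(n,np.array(p['T'])[:3,3],p['fx'])
    for q,z in Z.items():
        for r in ctrl.place_of(p,q)[:2]: print(q,r['at'],round(r['p'],2),pix2w(p,r['at'],z))
E
```

```text
[127.8 534.4 204.3] [-0.4 -3.1  0. ] 93.98785476304444 0.0
[[-1.   0.2 -0. ]
 [ 0.2  1.  -0. ]
 [ 0.  -0.  -1. ]]
top [ 382.5  -37.3 1363.5] 429.52646406026975
wax_tin [265.7, 194.6] 0.97 [443.8 -61.4   0. ]
wax_tin [150.2, 171.3] 0.66 [525.6 309.6   0. ]
glue_bottle [214.8, 165.1] 0.64 [541.1  99.5   0. ]
brass_weight [250.5, 171.2] 0.48 [519.3 -14.3   0. ]
pot_cap [149.3, 170.5] 0.64 [528.3 312.6   0. ]
empty_spool [177.7, 169.5] 0.55 [529.5 219.5   0. ]
tin_holder [346.3, 188.1] 0.81 [ 458.8 -314.4   24. ]
spool_holder [334.2, 215.3] 0.77 [ 374.3 -274.1   24. ]
spool_holder [179.2, 171.4] 0.26 [520.7 210.2  24. ]
weight_holder [302.3, 197.1] 0.57 [ 432.9 -175.1   24. ]
weight_holder [266.0, 195.4] 0.19 [440.2 -61.9  24. ]
scene [  55.4 -822.4  976. ] 499.5841069648559
wax_tin [265.5, 229.1] 0.76 [442.5 -72.3   0. ]
thread_spool [241.1, 197.9] 0.79 [431.6  57.1  -0. ]
brass_weight [285.9, 206.2] 0.88 [528.  -22.6   0. ]
pot_cap [235.9, 138.1] 0.58 [523.2 300.5  -0. ]
empty_spool [252.6, 151.0] 0.62 [543.9 222.8   0. ]
empty_spool [321.7, 295.1] 0.6 [ 471.3 -307.1    0. ]
tin_holder [322.7, 293.6] 0.66 [ 465.2 -317.3   24. ]
tin_holder [267.2, 231.2] 0.38 [433.8 -98.8  24. ]
bottle_holder [325.0, 254.5] 0.72 [ 527.  -223.8   24. ]
weight_holder [280.8, 253.1] 0.96 [ 432.8 -174.9   24. ]
```

View pics/top0.png

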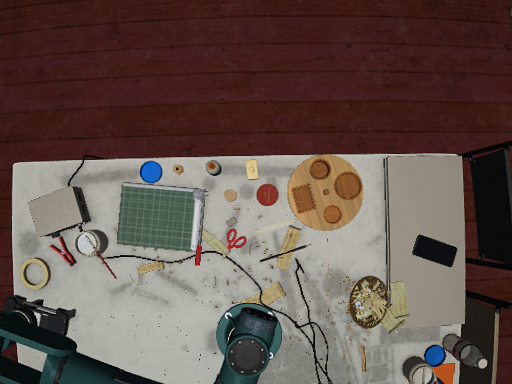

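View pics/scene0.png

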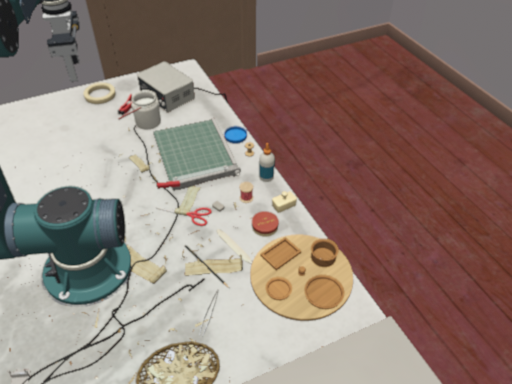

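Top view: bottle (214,167), spool (230,195), tin (267,194), weight (252,169), carousel centre (326,191) with bottle holder (319,169), tin holder (347,186), spool holder (332,214) and weight holder (303,197). Scene view agrees; the cap and empty spool lie left of the bottle. Next: refine with a crop, and check the wrist camera's geometry.

Run:
```python
from h import *
np.set_printoptions(precision=1,suppress=True)
p=ctrl.get_image('top')
im=cv2.cvtColor(p['image'],cv2.COLOR_RGB2BGR)
c=cv2.resize(im[145:240,165:375],None,fx=3.8,fy=3.8,interpolation=cv2.INTER_CUBIC);cv2.imwrite('pics/top1.png',c)
w=ctrl.get_image('wrist');T=np.array(w['T']);s=ctrl.state()
R=cv2.Rodrigues(np.array(s['orientation'],float))[0]
print('cam in tool',R.T@(T[:3,3]-s['position']),'\n',R.T@T[:3,:3],w['fx'],w['cx'],w['cy'],s['orientation'])
```

```text
cam in tool [  79.5   -1.1 -179.6] 
 [[ 0.  -1.  -0.3]
 [ 1.   0.   0. ]
 [-0.  -0.3  1. ]] 264.96216689054773 256.419775923119 190.94797628329547 [0.4 3.1 0. ]
```

View pics/top1.png

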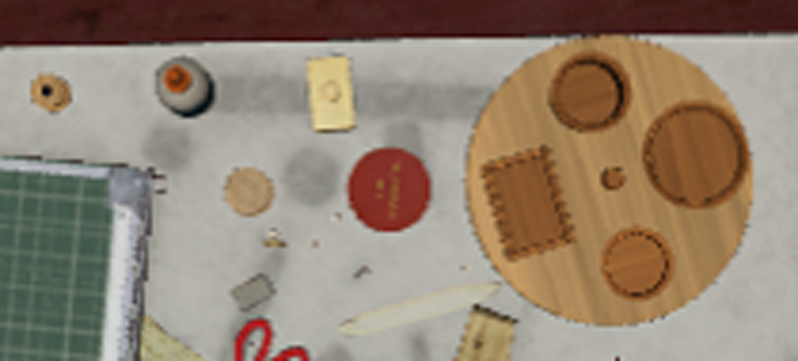

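Call:
{"method": "arm_command", "body": {
  "commands": [
    [[-1,-1,0],-1,1],
    [[-1,-1,0],-1,1],
    [[-1,-1,0],-1,1],
    [[-1,-1,0],0,1],
    [[-1,-1,0],0,1]
  ],
  "newtons": 20
}}

```text
time_s: 1.82
position: [266.0, 373.6, 205.7]
orientation: [-0.043, 3.141, 0.001]
force: [0.4, -0.2, -0.2]
width: 93.5
grip_force: 0.0
```

Crop (3.8×): empty spool (50,92), bottle (185,85), thread spool (248,191), weight (331,93, turned slightly), tin (390,190), bottle holder (590,92), tin holder (697,155), spool holder (637,264), weight holder (529,203). Moving over the objects to look close with the wrist camera.

Call:
{"method": "arm_command", "body": {
  "commands": [
    [[-1,-1,0],0,1],
    [[-1,-1,0],0,1],
    [[-1,-1,0],0,1],
    [[-1,-1,0],0,1],
    [[-1,-1,0],0,1]
  ]
}}

```text
time_s: 2.45
position: [420.1, 227.6, 205.7]
orientation: [-0.042, 3.141, 0.001]
force: [0.5, -0.0, 1.2]
width: 94.1
grip_force: 0.0
```

Call:
{"method": "arm_command", "body": {
  "commands": [
    [[-1,-1,0],0,1],
    [[-1,-1,0],0,1],
    [[0,-1,0],0.3,1],
    [[0,-1,0],0,1],
    [[0,-1,0],0,1]
  ]
}}

```text
time_s: 3.08
position: [481.7, 79.3, 205.5]
orientation: [-0.001, 3.141, 0.0]
force: [0.4, 0.0, -0.5]
width: 93.8
grip_force: 0.0
```

Call:
{"method": "arm_command", "body": {
  "commands": [
    [[0,-1,0],0,1],
    [[0,-0.5,0],0,1],
    [[0,0,0],0,1]
  ]
}}

```text
time_s: 3.45
position: [481.7, 34.9, 205.5]
orientation: [0.001, 3.141, 0.001]
force: [-0.2, -0.2, 1.0]
width: 94.0
grip_force: 0.0
```

```bash
cat > look.py <<'E'
from h import *
import sys
np.set_printoptions(precision=1,suppress=True)
def look(name,qs,tag,n=1,cam='wrist'):
    s=ctrl.state();R=cv2.Rodrigues(np.array(s['orientation'],float))[0]
    print('tcp',np.array(s['position']),'yang',np.degrees(np.arctan2(R[1,1],R[0,1])),'t',s['time_s'],'w',s['width'])
    p=ctrl.get_image(cam);save(p,tag)
    for q,z in qs.items():
        for r in ctrl.place_of(p,q)[:n]: print(q,np.array(r['at']),round(r['p'],2),pix2w(p,r['at'],z))
    return p
E
python3 - <<'E'
from look import *
look('',dict(wax_tin=0,glue_bottle=0,thread_spool=0,brass_weight=0,empty_spool=0,bottle_holder=24,weight_holder=24),'w1',2)
E
```

```text
tcp [481.7  34.9 205.5] yang 89.9570954763285 t 3.45 w 94.02059641396335
wax_tin [184.6 145.7] 0.85 [442.2 -69.6   0. ]
glue_bottle [299.8 203.2] 0.86 [529.7 100.8   0. ]
thread_spool [264.7 144.7] 0.73 [441.   46.3   0. ]
brass_weight [220.9 195.6] 0.71 [517.6 -19.6   0. ]
brass_weight [186.3 145.7] 0.51 [442.2 -67.2   0. ]
empty_spool [373.2 199.7] 0.68 [524.2 214.3   0. ]
bottle_holder [ 73.7 201. ] 0.81 [ 518.8 -234.2   24. ]
weight_holder [ 97.9 139.2] 0.82 [ 429.9 -182.8   24. ]
```

View pics/w1.png

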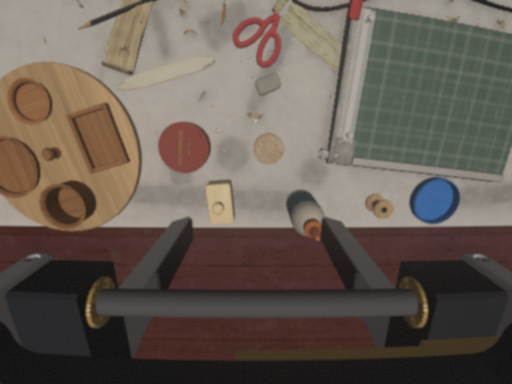

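Wrist view: tin (184,147), spool (268,148), weight (220,202), bottle (300,208) with nozzle (314,230), and the weight holder (100,137), bottle holder (68,203), spool holder (30,100). I'll refine by colour in all the cameras.

```bash
cat > seg.py <<'E'
from h import *
def blob(p,lo,hi,roi,amin=3):
    hsv=cv2.cvtColor(p['image'],cv2.COLOR_RGB2HSV)
    m=cv2.inRange(hsv,np.array(lo),np.array(hi)); k=np.zeros_like(m); x0,y0,x1,y1=roi;k[y0:y1,x0:x1]=m[y0:y1,x0:x1]
    n,l,st,c=cv2.connectedComponentsWithStats(k)
    if n<2:return None
    i=1+np.argmax(st[1:,4]); mm=(l==i).astype(np.uint8)
    cn=max(cv2.findContours(mm,cv2.RETR_EXTERNAL,cv2.CHAIN_APPROX_NONE)[0],key=len)
    return c[i],st[i],cn
E
python3 - <<'E'
from seg import *
np.set_printoptions(precision=1,suppress=True)
P={n:ctrl.get_image(n) for n in('top','wrist','scene')}
rois=dict(top=dict(bot=(200,155,228,180),tin=(250,180,285,210),wt=(240,155,262,182),sp=(220,185,240,205)),
 wrist=dict(bot=(300,215,325,245),tin=(150,115,215,180),wt=(203,175,240,227),sp=(245,128,290,170)),
 scene=dict(bot=(255,140,278,160),tin=(245,205,285,240),wt=(270,190,300,212),sp=(235,180,258,205)))
cols=dict(bot=((2,120,80),(16,255,255),126),tin=((0,110,50),(180,255,255),24),wt=((20,40,90),(34,255,255),28),sp=((8,40,80),(25,255,255),45))
for k,(lo,hi,z) in cols.items():
    for n,p in P.items():
        b=blob(p,lo,hi,rois[n][k])
        if b is None: print(k,n,None);continue
        c,st,cn=b
        W=np.array([pix2w(p,q[0],z)[:2] for q in cn]).astype(np.float32)
        (cc,r)=cv2.minEnclosingCircle(W)
        print(k,n,'pix',c,'area',st[4],'cen->w',pix2w(p,c,z)[:2],'circ',np.array(cc),r,'rect',[np.round(v,1) for v in cv2.minAreaRect(W)] if k=='wt' else '')
E
```

```text
bot top None
bot wrist pix [312.5 230.1] area 274 cen->w [517.7  94.8] circ [519.  95.] 12.848907470703125 rect 
bot scene pix [268.1 148.5] area 106 cen->w [522.1  79.7] circ [521.2  76.5] 44.240760803222656 rect 
tin top pix [267.1 194.7] area 364 cen->w [442.3 -65.3] circ [443.2 -64.9] 34.31986618041992 rect 
tin wrist pix [183.1 146.6] area 1913 cen->w [441.1 -64.6] circ [441.5 -64.6] 34.07859802246094 rect 
tin scene pix [264.8 222.7] area 459 cen->w [440.8 -70.5] circ [441.1 -69.9] 37.36558532714844 rect 
wt top None
wt wrist pix [219.2 193.8] area 401 cen->w [506.5 -17. ] circ [513.7 -18.1] 26.174091339111328 rect [array([512.5, -18. ]), array([43.5, 33.6]), np.float64(2.2)]
wt scene pix [283.8 201. ] area 363 cen->w [518.2 -26.4] circ [518.5 -27.8] 40.163387298583984 rect [array([518.8, -23.8]), array([74.2, 58.1]), np.float64(8.5)]
sp top pix [230.1 195. ] area 136 cen->w [442.5  49. ] circ [443.  48.] 20.75053596496582 rect 
sp wrist pix [267.5 148.2] area 805 cen->w [440.7  49.1] circ [440.4  49.3] 21.182382583618164 rect 
sp scene pix [245.8 186.8] area 125 cen->w [442.7  48.9] circ [443.7  49.7] 21.344724655151367 rect
```

Call:
{"method": "arm_command", "body": {
  "commands": [
    [[-0.53,0.73,0],0,1],
    [[-0.53,0.73,0],0,1],
    [[-0.53,0.73,0.6],0,1],
    [[0,0,1],0,1],
    [[0,0,0],0,1]
  ]
}}

```text
time_s: 4.62
position: [527.5, 101.2, 154.5]
orientation: [0.002, -3.135, 0.001]
force: [0.6, 0.0, 0.6]
width: 94.2
grip_force: 0.0
```

Run:
```python
from look import *
p=look('',dict(glue_bottle=0),'w2',2)
s=ctrl.state();print('tcp pix',w2pix(p,s['position']),'cyl pred at(529,100)',w2pix(p,[[529,100,z] for z in (0,75,126)]))
```

```text
tcp [527.5 101.2 154.5] yang 90.07791938468448 t 4.625 w 94.21254423939428
glue_bottle [256.5 181.8] 0.8 [528.3 100.5   0. ]
tcp pix [[257.2 233.6]] cyl pred at(529,100) [[256.1 182.3]
 [256.  199.3]
 [255.9 217.3]]
```

View pics/w2.png

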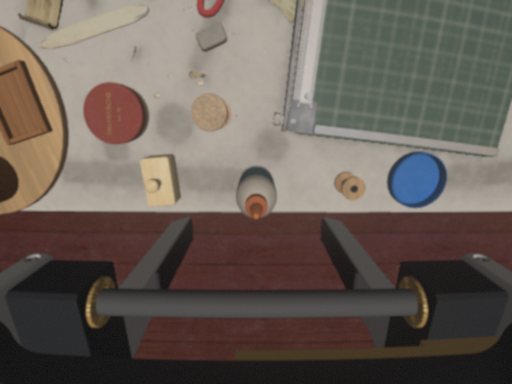

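Bottle body (257,190) with nozzle tip (256,217) matches the predicted axis (529,100). Descend and grip.

Call:
{"method": "arm_command", "body": {
  "commands": [
    [[0,-0.03,1],0,1],
    [[0,0,1],0,1],
    [[0,0,1],0,1],
    [[0,0,0.75],0,1],
    [[0,0,0],0,1]
  ]
}}

```text
time_s: 5.35
position: [528.8, 99.8, 44.8]
orientation: [0.0, -3.14, 0.0]
force: [-0.1, 0.1, 0.4]
width: 94.1
grip_force: 0.0
```

Call:
{"method": "arm_command", "body": {
  "commands": [
    [[0,0,0],0,0.45],
    [[0,0,0],0,0.3],
    [[0,0,0],0,0.2],
    [[0,0,0],0,0.2],
    [[0,0,0],0,0.2]
  ],
  "newtons": 15
}}

```text
time_s: 5.98
position: [529.3, 100.2, 45.1]
orientation: [-0.001, 3.141, 0.0]
force: [-0.4, 0.1, -0.3]
width: 47.4
grip_force: 0.0
```

Call:
{"method": "arm_command", "body": {
  "commands": [
    [[0,0,0],0,0.1],
    [[0,0,0],0,0.1],
    [[0,0,-1],0,0.1],
    [[0,0,-1],0,0.1],
    [[0,0,-1],0,0.1]
  ]
}}

```text
time_s: 6.6
position: [528.8, 100.1, 135.2]
orientation: [0.001, -3.14, 0.0]
force: [1.0, 0.7, -1.6]
width: 42.2
grip_force: 15.0
```

Call:
{"method": "arm_command", "body": {
  "commands": [
    [[0.2,-1,-1],0,0.1],
    [[0.2,-1,-0.5],0,0.1],
    [[0.2,-1,0],0,0.1],
    [[0.2,-1,0],0,0.1],
    [[0.2,-1,0],0,0.1]
  ]
}}

```text
time_s: 7.22
position: [498.9, -50.8, 179.5]
orientation: [0.001, -3.141, -0.0]
force: [0.0, 0.6, -0.5]
width: 42.0
grip_force: 15.0
```

Call:
{"method": "arm_command", "body": {
  "commands": [
    [[0.2,-1,0],0,0.1],
    [[0.2,-1,0],0,0.1],
    [[0,-0.5,0],0,0.1],
    [[0,0,0],0,0.1]
  ]
}}

```text
time_s: 7.72
position: [487.5, -125.2, 179.6]
orientation: [-0.001, -3.141, -0.001]
force: [0.8, 0.4, -1.2]
width: 41.9
grip_force: 15.0
```

Run:
```python
from look import *
p=look('',dict(bottle_holder=24,weight_holder=24,tin_holder=24,spool_holder=24),'w3',2)
p=look('',dict(bottle_holder=24,weight_holder=24,tin_holder=24,spool_holder=24),'t3',2,cam='top')
```

```text
tcp [ 487.5 -125.2  179.6] yang 89.95880159499913 t 7.725 w 41.86838067044255
bottle_holder [177.6 203.5] 0.85 [ 519.3 -231.3   24. ]
weight_holder [216.  132.9] 0.97 [ 427.  -176.1   24. ]
tin_holder [110.2 164.6] 0.82 [ 466.3 -315.8   24. ]
spool_holder [138.5  92.8] 0.81 [ 378.5 -268.6   24. ]
tcp [ 487.7 -123.9  179.9] yang 90.128821215906 t 7.975 w 42.10397654511478
bottle_holder [301.3 199.2] 0.55 [ 426.4 -171.9   24. ]
bottle_holder [267.4 197.3] 0.49 [434.2 -66.1  24. ]
weight_holder [302.7 195.8] 0.88 [ 437.  -176.5   24. ]
tin_holder [346.  191.1] 0.8 [ 449.4 -313.2   24. ]
tin_holder [332.5 214.6] 0.72 [ 376.6 -268.7   24. ]
spool_holder [333. 213.] 0.69 [ 381.5 -270.4   24. ]
```

View pics/w3.png

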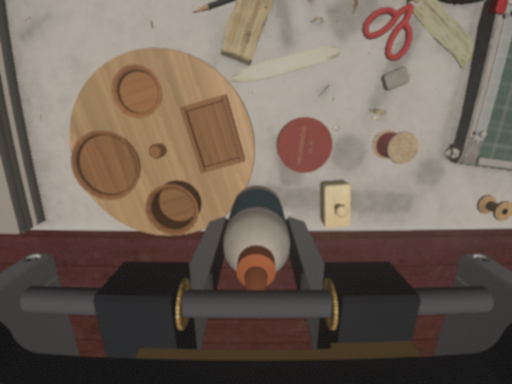

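Carousel in view: disc centre (157,151), tin holder (106,165), spool holder (138,92), weight frame (214,133), bottle holder (174,207); bottle held squarely. Fit a carousel model to edges.

```bash
cat > car.py <<'E'
from h import *
from scipy.optimize import least_squares
t=np.linspace(0,2*np.pi,120,endpoint=False)
H=dict(bottle=(0,26.5,33.5,32),weight=(1,0,0,10),spool=(2,24,31,10),tin=(3,38.5,45.5,10))
def circ(c,r,z): return np.c_[c[0]+r*np.cos(t),c[1]+r*np.sin(t),np.full(t.size,z)]
def rect(c,a,hx,hy,z):
    s=np.linspace(-1,1,30); q=np.r_[np.c_[s*hx,0*s+hy],np.c_[s*hx,0*s-hy],np.c_[0*s+hx,s*hy],np.c_[0*s-hx,s*hy]]
    R=np.array([[np.cos(a),-np.sin(a)],[np.sin(a),np.cos(a)]]); q=q@R.T+c
    return np.c_[q,np.full(len(q),z)]
def cen(v): 
    return [np.array(v[:2])+72*np.array([np.cos(v[2]+d),np.sin(v[2]+d)]) for d in (0,v[3],v[4],v[5])]
def model(v):
    C=cen(v); L=[circ(v[:2],120,24)]
    for n,(i,ri,ro,h) in H.items():
        if n=='weight': L+=[rect(C[i],v[2]+v[3],23,35,34),rect(C[i],v[2]+v[3],29,41,34)]
        else: L+=[circ(C[i],ri,24+h),circ(C[i],ro,24+h)]
    return np.vstack(L)
def fit(pics,v0,mask=None):
    D=[]
    for p in pics:
        g=cv2.cvtColor(p['image'],cv2.COLOR_RGB2GRAY); e=cv2.Canny(cv2.resize(g,None,fx=2,fy=2,interpolation=cv2.INTER_CUBIC),40,100)
        D.append(cv2.distanceTransform(255-e,cv2.DIST_L2,5)/2)
    def res(v):
        out=[]
        for p,d in zip(pics,D):
            x=w2pix(p,model(v)); 
            r=cv2.remap(d,np.float32(2*x[:,0]+.5)[None],np.float32(2*x[:,1]+.5)[None],cv2.INTER_LINEAR,borderValue=5)[0]
            out.append(np.minimum(r,5))
        return np.concatenate(out)
    best=None
    for dx in(-6,0,6):
        for dy in(-6,0,6):
            v=np.array(v0,float)+[dx,dy,0,0,0,0]
            s=least_squares(res,v,loss='soft_l1',f_scale=.7,diff_step=1e-4,x_scale=[1,1,.02,.02,.02,.02])
            if best is None or s.cost<best.cost: best=s
    return best
E
python3 - <<'E'
from car import *
np.set_printoptions(precision=2,suppress=True)
w=ctrl.get_image('wrist');tp=ctrl.get_image('top')
v0=[448,-247,np.radians(16),np.radians(85),np.radians(180),np.radians(264)]
for nm,pp in(('w',[w]),('t',[tp]),('both',[w,tp])):
    s=fit(pp,v0);v=s.x;print(nm,s.cost,v[:2],np.degrees(v[2:]));print(np.array(cen(v)))
    if nm=='w':
        im=cv2.cvtColor(w['image'],cv2.COLOR_RGB2BGR)[30:250,50:270]; im=cv2.resize(im,None,fx=2.7,fy=2.7)
        for x in w2pix(w,model(v)): cv2.circle(im,tuple(int(a) for a in (x-[50,30])*2.7),1,(0,255,0),-1)
        cv2.imwrite('pics/fit.png',im); np.save('car.npy',v)
E
```

```text
w 1870.122189811468 [ 447.92 -244.82] [ 16.19  91.4  178.76 267.79]
[[ 517.07 -224.74]
 [ 426.16 -176.18]
 [ 378.36 -263.39]
 [ 465.31 -314.68]]
t 591.0863563287257 [ 447.   -248.67] [ 15.72  84.12 179.38 271.19]
[[ 516.31 -229.17]
 [ 434.7  -177.73]
 [ 377.48 -267.42]
 [ 467.93 -317.56]]
both 2511.798612965345 [ 447.63 -246.06] [ 15.84  89.59 179.24 268.66]
[[ 516.89 -226.41]
 [ 428.47 -176.65]
 [ 378.1  -264.78]
 [ 465.65 -315.76]]
```

View pics/fit.png

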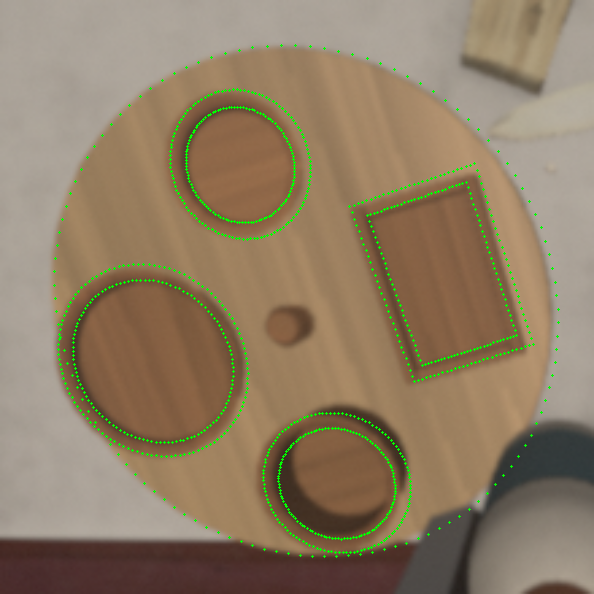

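The fit is near but ambiguous about which edge is rim and which is floor; I'll look at the plain crop.

Run:
```python
import cv2
im=cv2.imread('pics/w3.png')[60:240,65:255]
cl=cv2.resize(im,None,fx=3.3,fy=3.3,interpolation=cv2.INTER_LANCZOS4)
lab=cv2.cvtColor(cl,cv2.COLOR_BGR2LAB);lab[...,0]=cv2.createCLAHE(3,(4,4)).apply(lab[...,0])
cv2.imwrite('pics/w3c.png',cv2.cvtColor(lab,cv2.COLOR_LAB2BGR))
```

```text
(no output)
```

View pics/w3c.png

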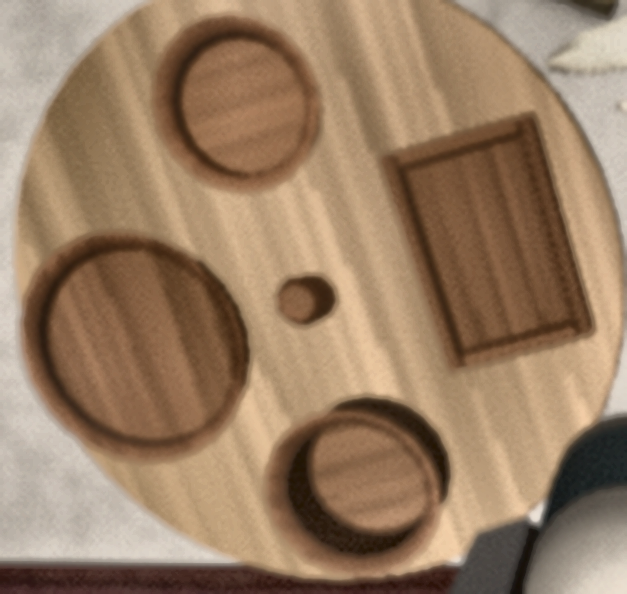

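The plain crop shows the rims clearly: spool cup centred (236,103), tin cup (135,347), bottle cup's rim (353,487), frame (493,241), knob top (299,300). Converting these.

Run:
```python
from h import *
np.set_printoptions(precision=1,suppress=True)
w=ctrl.get_image('wrist')
P=dict(spool=((236.5,103),34,72),tin=((135,347.5),34,72),bottle=((353,487),56,72),weight=((493,241),34,72),knob=((299,300),44,0))
X={}
for n,(c,z,r) in P.items():
    X[n]=pix2w(w,np.array(c)/3.3+[65-.35,60-.35],z)[:2]
from scipy.optimize import least_squares
names=['bottle','weight','spool','tin']; off=np.radians([0,90,180,270])
A=np.array([X[n] for n in names])
for n in X: print(n,X[n])
c=A.mean(0);print('mean',c)
for n,a in zip(names,A): d=a-c;print(n,np.hypot(*d),np.degrees(np.arctan2(d[1],d[0])))
def mod(v,k): return v[:2]+72*np.c_[np.cos(v[2]+off),np.sin(v[2]+off)]
s=least_squares(lambda v:(mod(v,0)-A).ravel(),[*c,.28]);print('fit',s.x[:2],np.degrees(s.x[2]),'\n',mod(s.x,0),'\nres',mod(s.x,0)-A)
# frame corners
cor=[pix2w(w,np.array(q)/3.3+[64.65,59.65],34)[:2] for q in((386,156),(535,112),(594,330),(458,368))]
cor=np.array(cor);e=np.roll(cor,-1,0)-cor
print('corners',cor,'\nedges',np.hypot(*e.T),np.degrees(np.arctan2(e[:,1],e[:,0])))
```

```text
spool [ 377.5 -266.6]
tin [ 465.5 -316.2]
bottle [ 513.9 -228.6]
weight [ 426.4 -176.6]
knob [ 446.5 -246.5]
mean [ 445.8 -247. ]
bottle 70.51342817727168 15.133246983904955
weight 73.0130975304456 105.46153336721297
spool 71.07072972309886 -163.97754058388063
tin 71.91545071742443 -74.09624567838587
fit [ 445.8 -247. ] 15.630878468480399 
 [[ 515.2 -227.6]
 [ 426.4 -177.7]
 [ 376.5 -266.4]
 [ 465.2 -316.4]] 
res [[ 1.3  1. ]
 [ 0.1 -1. ]
 [-1.   0.2]
 [-0.3 -0.2]]
corners [[ 396.3 -214. ]
 [ 381.5 -160.2]
 [ 459.1 -140. ]
 [ 473.7 -191.8]] 
edges [55.8 80.2 53.8 80.5] [ 105.3   14.6  -74.3 -164. ]
```

Consistent: centre (446,−247), bottle holder (515,−228), 90° spacing at 15.5°. Move bottle over.

Call:
{"method": "arm_command", "body": {
  "commands": [
    [[-0.23,-0.86,0],0,0.1],
    [[-0.23,-0.86,0],0,0.1],
    [[-0.23,-0.86,0],0,0.1],
    [[-0.23,-0.86,0],0,0.1],
    [[0,0,0],0,0.1]
  ]
}}

```text
time_s: 9.0
position: [515.3, -229.8, 179.4]
orientation: [-0.003, -3.141, -0.001]
force: [-0.1, 0.6, -2.2]
width: 42.4
grip_force: 15.0
```

Run:
```python
from look import *
p=look('',{},'w4');s=ctrl.state();print(s['position'])
im=cv2.cvtColor(p['image'],cv2.COLOR_RGB2BGR)[120:300,160:360]
im=cv2.resize(im,None,fx=3.3,fy=3.3,interpolation=cv2.INTER_LANCZOS4);cv2.imwrite('pics/w4c.png',im)
```

```text
tcp [ 515.3 -229.8  179.4] yang 89.90319063606053 t 9.0 w 42.3961459982849
[ 515.1 -228.6  179.5]
```

View pics/w4c.png

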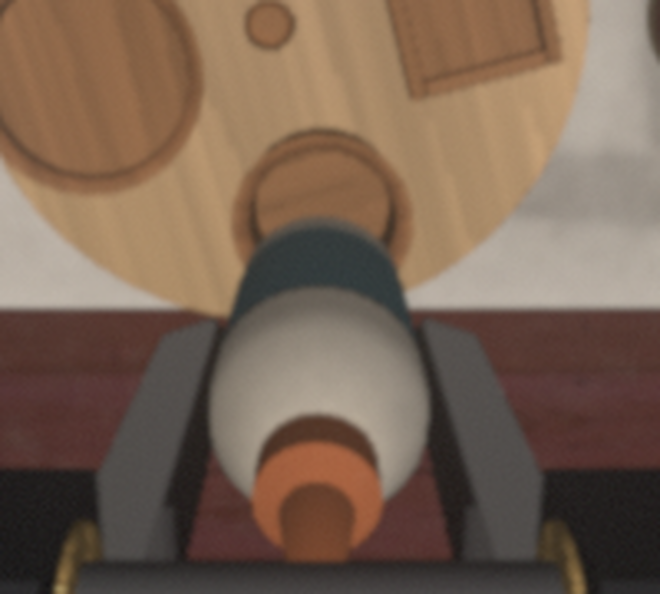

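Bottle is centred over its holder laterally (rim centre at column 322, bottle at 320). Descend.

Call:
{"method": "arm_command", "body": {
  "commands": [
    [[0,0,1],0,0.1],
    [[0,0,0.9],0,0.1],
    [[0,0,0.7],0,0.1],
    [[0,0,0.3],0,0.1],
    [[0,0,0],0,0.1]
  ]
}}

```text
time_s: 9.68
position: [515.3, -227.5, 93.3]
orientation: [-0.002, 3.141, 0.0]
force: [-0.5, -0.1, -0.3]
width: 42.0
grip_force: 15.0
```

Run:
```python
from look import *
p=look('',{},'w5');s=ctrl.state();print(s['position'],s['force'])
im=cv2.cvtColor(p['image'],cv2.COLOR_RGB2BGR)[120:300,160:360]
im=cv2.resize(im,None,fx=3.3,fy=3.3,interpolation=cv2.INTER_LANCZOS4);cv2.imwrite('pics/w5c.png',im)
```

```text
tcp [ 515.3 -227.5   93.3] yang 90.08912123543853 t 9.675 w 42.0013028259425
[ 515.4 -227.8   93.7] [-0.4  0.  -1.2]
```

View pics/w5c.png

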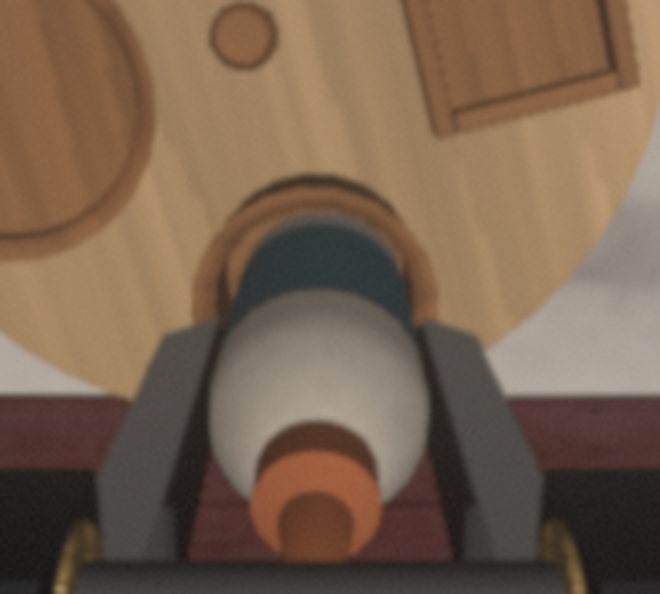

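Run:
```python
from h import *
p=ctrl.get_image('wrist')
f=lambda c,z: pix2w(p,np.array(c)/3.3+[159.65,119.65],z)[:2].round(1)
print('base near',f((320,214),48.5),'rim in near',f((315,208),56),'rim out near',f((315,186),56),'rim L/R',f((192,305),56),f((438,305),56),'bottle L/R at grip',f((211,385),100),f((429,385),100),'knob',f((243,37),44))
```

```text
base near [ 493.  -228.4] rim in near [ 489.5 -229.7] rim out near [ 483.7 -229.7] rim L/R [ 515.9 -262.2] [ 515.8 -197.2] bottle L/R at grip [ 518.1 -252. ] [ 518.  -204.8] knob [ 447.3 -248.3]
```

Call:
{"method": "arm_command", "body": {
  "commands": [
    [[-0.05,-0.05,0],0,0.1],
    [[0,0,0.35],0,0.1],
    [[0,0,0.2],0,0.1],
    [[0,0,0.13],0,0.1],
    [[0,0,0],0,0.1]
  ]
}}

```text
time_s: 10.4
position: [516.3, -229.3, 71.8]
orientation: [0.001, -3.14, -0.001]
force: [-0.8, -0.2, -0.1]
width: 42.5
grip_force: 15.0
```

Call:
{"method": "arm_command", "body": {
  "commands": [
    [[0,0,0.02],0,0.1],
    [[0,0,0],0,0.5],
    [[0,0,0],0,0.6],
    [[0,0,0],0,0.7],
    [[0,0,0],0,0.7]
  ]
}}

```text
time_s: 11.02
position: [516.8, -229.6, 72.1]
orientation: [-0.001, 3.141, -0.0]
force: [-0.3, 0.1, -0.3]
width: 65.3
grip_force: 0.0
```

Run:
```python
from look import *
p=look('',{},'w6');s=ctrl.state();print(s['position'],s['force'])
im=cv2.cvtColor(p['image'],cv2.COLOR_RGB2BGR)[120:300,160:360]
im=cv2.resize(im,None,fx=3.3,fy=3.3,interpolation=cv2.INTER_LANCZOS4);cv2.imwrite('pics/w6c.png',im)
```

```text
tcp [ 516.8 -229.6   72.1] yang 90.04809079457982 t 11.025 w 65.32319275074488
[ 516.7 -229.5   72.1] [-0.2  0.1 -0.1]
```

View pics/w6c.png

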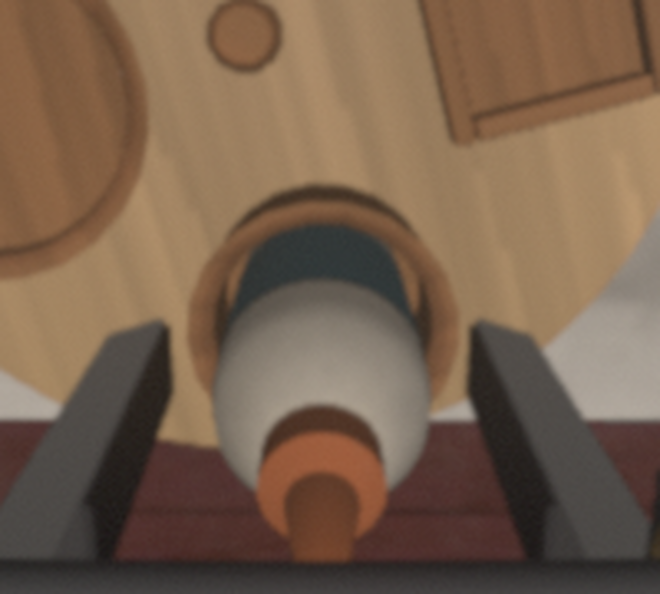

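Bottle is seated inside the cup rim, fingers clear. A small planner for the transfer rows, starting with the tin at tool-y along world x (θ=0).

```bash
cat > plan.py <<'E'
from h import *
import sys, json
def plan(tgt,n,g,th1=None,start=None):
    s=ctrl.state();R=cv2.Rodrigues(np.array(s['orientation'],float))[0]
    th=np.degrees(np.arctan2(R[1,1],R[0,1])); p=np.array(s['position'],float)
    if start is not None: p=np.array(start[:3],float); th=start[3] if len(start)>3 else th
    th1=th if th1 is None else th1; dth=(th1-th)/n; d=(np.array(tgt,float)-p)/n; rows=[]
    for i in range(n):
        a=np.radians(th); y=np.array([np.cos(a),np.sin(a)]); x=np.array([-y[1],y[0]])
        rows.append([[round(float(d[:2]@x)/30,2),round(float(d[:2]@y)/30,2),round(-d[2]/30,2)],round(-dth/5,2),g]); th+=dth
    for i in range(0,n,5): print(json.dumps(rows[i:i+5]))
E
python3 -c "
from plan import *
plan((516.7,-229.5,172),4,0.9)
plan((442,-65,115),18,0.95,0.0,start=(516.7,-229.5,172,90))"
```

```text
[[[0.0, 0.0, -0.83], -0.0, 0.9], [[0.0, 0.0, -0.83], -0.0, 0.9], [[0.0, 0.0, -0.83], -0.0, 0.9], [[0.0, 0.0, -0.83], -0.0, 0.9]]
[[[0.14, 0.3, 0.11], 1.0, 0.95], [[0.16, 0.29, 0.11], 1.0, 0.95], [[0.19, 0.28, 0.11], 1.0, 0.95], [[0.21, 0.26, 0.11], 1.0, 0.95], [[0.23, 0.24, 0.11], 1.0, 0.95]]
[[[0.25, 0.22, 0.11], 1.0, 0.95], [[0.27, 0.19, 0.11], 1.0, 0.95], [[0.29, 0.17, 0.11], 1.0, 0.95], [[0.3, 0.14, 0.11], 1.0, 0.95], [[0.31, 0.12, 0.11], 1.0, 0.95]]
[[[0.32, 0.09, 0.11], 1.0, 0.95], [[0.33, 0.06, 0.11], 1.0, 0.95], [[0.33, 0.03, 0.11], 1.0, 0.95], [[0.33, 0.0, 0.11], 1.0, 0.95], [[0.33, -0.03, 0.11], 1.0, 0.95]]
[[[0.33, -0.05, 0.11], 1.0, 0.95], [[0.32, -0.08, 0.11], 1.0, 0.95], [[0.32, -0.11, 0.11], 1.0, 0.95]]
```

Call:
{"method": "arm_command", "body": {
  "commands": [
    [[0,0,-0.5],0,0.7],
    [[0,0,-1],0,0.7],
    [[0,0,-1],0,0.7],
    [[0,0,-1],0,0.8],
    [[0.14,0.3,0],1,0.9]
  ]
}}

```text
time_s: 11.7
position: [514.3, -221.9, 182.0]
orientation: [0.14, 3.131, -0.006]
force: [0.3, 0.2, -1.0]
width: 81.9
grip_force: 0.0
```

Call:
{"method": "arm_command", "body": {
  "commands": [
    [[0.16,0.29,0],1.0,0.95],
    [[0.19,0.28,0],1.0,0.95],
    [[0.21,0.26,0],1.0,0.95],
    [[0.23,0.24,0],1.0,0.95],
    [[0.25,0.22,0],1.0,0.95]
  ]
}}

```text
time_s: 12.32
position: [492.3, -174.6, 178.3]
orientation: [0.816, 3.032, -0.0]
force: [0.1, -0.3, 0.0]
width: 89.4
grip_force: 0.0
```

Call:
{"method": "arm_command", "body": {
  "commands": [
    [[0.27,0.19,0],1.0,0.95],
    [[0.29,0.17,0],1.0,0.95],
    [[0.3,0.14,0],1.0,0.95],
    [[0.31,0.12,0],1.0,0.95],
    [[0.32,0.09,0.25],1.0,0.95]
  ]
}}

```text
time_s: 12.95
position: [472.0, -129.4, 171.5]
orientation: [1.452, 2.782, 0.001]
force: [0.1, 1.0, 0.4]
width: 89.3
grip_force: 0.0
```

Call:
{"method": "arm_command", "body": {
  "commands": [
    [[0.33,0.06,0.25],1.0,0.95],
    [[0.33,0.03,0.25],1.0,0.95],
    [[0.33,0,0.25],1.0,0.95],
    [[0.33,-0.03,0.25],1.0,0.95],
    [[0.33,-0.05,0.25],1.0,0.95]
  ]
}}

```text
time_s: 13.58
position: [450.9, -84.0, 133.1]
orientation: [2.021, 2.403, 0.001]
force: [0.3, -0.2, 0.2]
width: 89.5
grip_force: 0.0
```

Call:
{"method": "arm_command", "body": {
  "commands": [
    [[0.32,-0.08,0.25],1.0,0.95],
    [[0.32,-0.11,0.25],1.0,0.95],
    [[0,0,0],0,0.95]
  ]
}}

```text
time_s: 13.95
position: [442.2, -65.4, 117.5]
orientation: [2.218, 2.224, 0.0]
force: [-0.7, 0.8, 0.1]
width: 89.4
grip_force: 0.0
```

Run:
```python
from look import *
from seg import blob
p=look('',dict(wax_tin=0,brass_weight=0,thread_spool=0),'w7')
b=blob(p,(0,110,50),(180,255,255),(150,110,370,300))
c,st,cn=b; W=np.array([pix2w(p,q[0],24)[:2] for q in cn],np.float32)
print(c,st,pix2w(p,c,24),cv2.minEnclosingCircle(W))
```

```text
tcp [442.2 -65.4 117.5] yang 0.15737730740160952 t 13.95 w 89.44445659614588
wax_tin [255.2 187.3] 0.57 [440.  -66.6   0. ]
brass_weight [331.4 140.6] 0.73 [524.6 -12.5   0. ]
thread_spool [258.1  80.9] 0.76 [442.8  49.3   0. ]
[257.3 190.5] [ 226  160   63   62 2998] [442.4 -63.7  24. ] ((442.44146728515625, -64.7256088256836), 34.065216064453125)
```

View pics/w7.png

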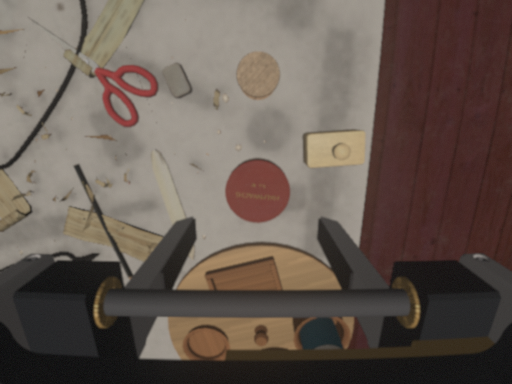

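Tin (257,190) lies centred under the gripper; weight at (336,148), spool (258,75). Descend and grip the tin.

Call:
{"method": "arm_command", "body": {
  "commands": [
    [[0.02,0,1],0,0.95],
    [[0,0,1],0,0.95],
    [[0,0,1],0,0.95],
    [[0,0,0.5],0,0.95],
    [[0,0,0],0,0.95]
  ]
}}

```text
time_s: 14.78
position: [441.9, -65.2, 11.3]
orientation: [-2.219, -2.221, 0.001]
force: [0.4, -0.0, -0.2]
width: 89.3
grip_force: 0.0
```

Call:
{"method": "arm_command", "body": {
  "commands": [
    [[0,0,0],0,0.7],
    [[0,0,0],0,0.65],
    [[0,0,0],0,0.6],
    [[0,0,0],0,0.5],
    [[0,0,0],0,0.5]
  ],
  "newtons": 15
}}

```text
time_s: 15.4
position: [443.3, -65.4, 13.1]
orientation: [2.219, 2.221, 0.002]
force: [-0.5, 0.2, 5.2]
width: 67.4
grip_force: 15.0
```

```bash
python3 -c "
from plan import *
from h import *
p=cv2.imread('pics/w7.png')
s=ctrl.state();print(s['position'],s['width'],s['grip_force'],s['force'])
plan((450,-180,100),5,0.5)"
```

```text
[443.31326905 -65.44937401  13.08351581] 67.42840349369096 15.003599971532822 [-0.52268789  0.20474944  5.22669267]
[[[-0.76, 0.04, -0.58], -0.0, 0.5], [[-0.76, 0.04, -0.58], -0.0, 0.5], [[-0.76, 0.04, -0.58], -0.0, 0.5], [[-0.76, 0.04, -0.58], -0.0, 0.5], [[-0.76, 0.04, -0.58], -0.0, 0.5]]
```

Call:
{"method": "arm_command", "body": {
  "commands": [
    [[0,0,-0.5],0,0.5],
    [[0,0,-1],0,0.5],
    [[0,0,-1],0,0.5],
    [[0,0,0],0,0.5]
  ]
}}

```text
time_s: 15.9
position: [444.3, -65.7, 89.6]
orientation: [2.217, 2.219, 0.005]
force: [-0.4, 0.7, -1.6]
width: 67.5
grip_force: 15.0
```

Run:
```python
from look import *
p=look('',{},'w8');s=ctrl.state();print(s['position'],s['force'],s['width'])
im=cv2.cvtColor(p['image'],cv2.COLOR_RGB2BGR)[100:320,130:380]
im=cv2.resize(im,None,fx=2.6,fy=2.6,interpolation=cv2.INTER_LANCZOS4);cv2.imwrite('pics/w8c.png',im)
```

```text
tcp [444.3 -65.7  89.6] yang 0.051648364454009256 t 15.9 w 67.45181944471013
[442.9 -65.3  87.7] [-0.   0.4 -1.3] 67.65462208348706
```

View pics/w8c.png

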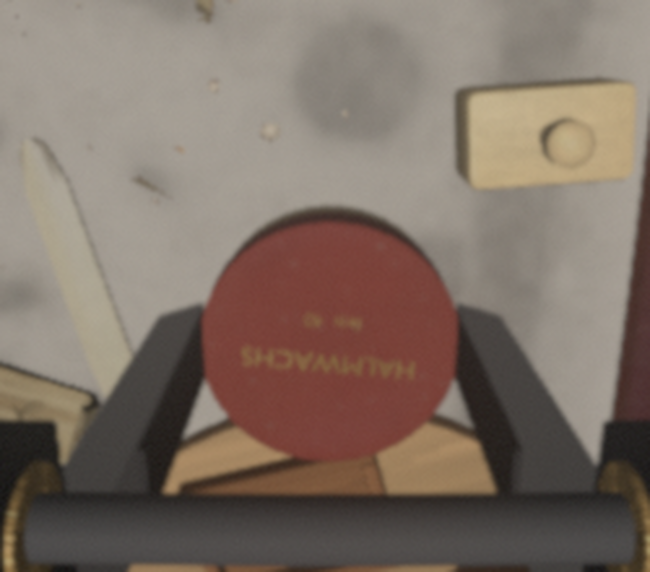

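Tin is held level between the fingers, its lid centre at crop (330,340); the weight's top face is at crop (467–634, 82–188). Measure the tin's offset in the gripper and the weight.

Run:
```python
from look import *
from seg import blob
p=ctrl.get_image('wrist');s=ctrl.state();P=np.array(s['position'])
b=blob(p,(0,110,50),(8,255,255),(190,160,330,290))
b=b or blob(p,(0,110,50),(180,255,255),(190,160,330,290))
c,st,cn=b;print(c,st,P)
for h in(9,11,13,15):
    W=np.array([pix2w(p,q[0],P[2]+h)[:2] for q in cn],np.float32)
    e=cv2.fitEllipse(W);print(h,np.array(e[0])-P[:2],np.array(e[1])/2,cv2.minEnclosingCircle(W)[1])
f=lambda c,z: pix2w(p,np.array(c)/2.6+[129.8,99.8],z)[:2]
C=np.array([f(q,28) for q in((467,90),(632,82),(634,178),(474,188))]);e=np.roll(C,-1,0)-C
print('weight',C.mean(0),'edges',np.hypot(*e.T),np.degrees(np.arctan2(e[:,1],e[:,0])),'knob',f((572,142),50))
from plan import plan
plan((464,-240,100),7,0.5)
```

```text
[256.5 230.3] [ 207  185  100   93 6763] [441.9 -65.1  86.3]
9 [ 0.2 -1.6] [34.5 35.4] 36.04136657714844
11 [ 0.2 -0.7] [34.1 35. ] 35.621952056884766
13 [0.2 0.3] [33.7 34.5] 35.202537536621094
15 [0.2 1.2] [33.3 34.1] 34.78314971923828
weight [519.9 -17.6] edges [57.  33.8 57.4 34.4] [   3.3  -82.2 -176.1   97.2] knob [519.3 -16.9]
[[[-0.83, 0.1, -0.07], -0.0, 0.5], [[-0.83, 0.1, -0.07], -0.0, 0.5], [[-0.83, 0.1, -0.07], -0.0, 0.5], [[-0.83, 0.1, -0.07], -0.0, 0.5], [[-0.83, 0.1, -0.07], -0.0, 0.5]]
[[[-0.83, 0.1, -0.07], -0.0, 0.5], [[-0.83, 0.1, -0.07], -0.0, 0.5]]
```

Call:
{"method": "arm_command", "body": {
  "commands": [
    [[0,0,-1],0,0.5],
    [[-0.5,0.05,-1],0,0.5],
    [[-0.9,0.09,-1],0,0.5],
    [[-0.9,0.09,0],0,0.5],
    [[-0.9,0.09,0],0,0.5]
  ]
}}

```text
time_s: 16.62
position: [451.4, -161.6, 175.2]
orientation: [-2.218, -2.22, 0.001]
force: [-0.4, -0.5, -1.6]
width: 67.5
grip_force: 15.0
```

Call:
{"method": "arm_command", "body": {
  "commands": [
    [[-0.9,0.09,0],0,0.5],
    [[-0.9,0.09,0],0,0.5],
    [[-0.9,0.09,0],0,0.5],
    [[-0.6,0.05,0],0,0.5],
    [[0,0,0],0,0.5]
  ]
}}

```text
time_s: 17.25
position: [461.2, -260.6, 175.4]
orientation: [-2.22, -2.219, 0.0]
force: [0.3, 0.2, -1.5]
width: 67.1
grip_force: 15.0
```

Run:
```python
from look import *
p=look('',dict(tin_holder=24,spool_holder=24,weight_holder=24,bottle_holder=24),'w9');s=ctrl.state();print(s['position'])
im=cv2.cvtColor(p['image'],cv2.COLOR_RGB2BGR)[100:300,130:390]
im=cv2.resize(im,None,fx=3,fy=3,interpolation=cv2.INTER_LANCZOS4);cv2.imwrite('pics/w9c.png',im)
```

```text
tcp [ 461.2 -260.6  175.4] yang -0.03947496586685365 t 17.25 w 67.13730209866736
spool_holder [190.6 188.1] 0.91 [ 374.5 -271.6   24. ]
weight_holder [228.3 116.9] 0.61 [ 425.9 -182.4   24. ]
bottle_holder [302.5 157.3] 0.75 [ 517.8 -231.4   24. ]
[ 461.8 -259.3  177. ]
```

View pics/w9c.png

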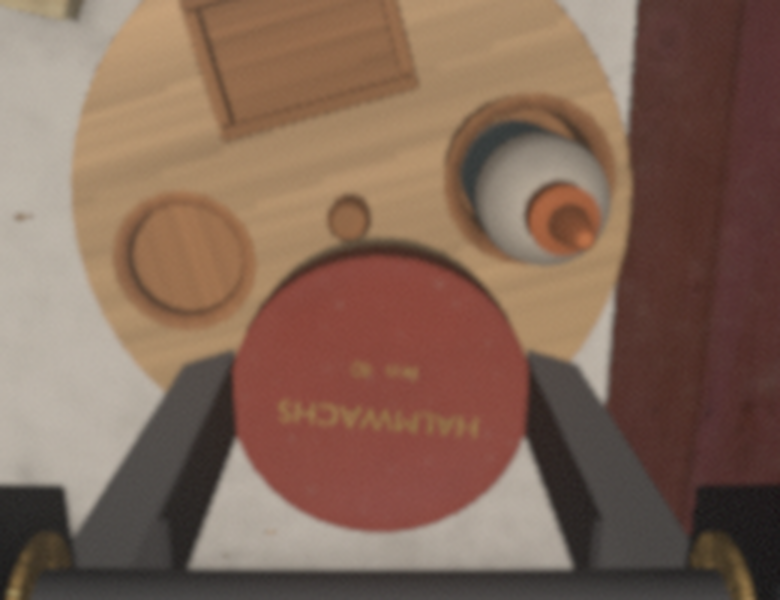

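The view shows the bottle seated in its cup, spool cup at (184,260), knob (349,218), tin held level at (381,390). No more pictures to view after this; I'll check numerically.

Run:
```python
from look import *
p=ctrl.get_image('wrist');s=ctrl.state();P=np.array(s['position']);print(P)
f=lambda c,z: pix2w(p,np.array(c)/3+[129.7,99.7],z)[:2]
print('spool',f((184.5,260.5),34),'knob',f((349,218),44),'frame corners',f((226,141),34),f((418,85),34),'bottle rim L,top',f((445,175),56),f((525,95),56),'bottle nozzle',f((580,240),152))
a=np.radians(15.5);c=np.array([446,-247])
R=np.array([[np.cos(a),-np.sin(a)],[np.sin(a),np.cos(a)]])
for q in((-29+0,-0),): pass
ax=np.array([-np.sin(a),np.cos(a)]);tx=np.array([np.cos(a),np.sin(a)])
w=c+72*ax
print('model frame near corners',w-29*ax-41*tx,w-29*ax+41*tx,'tin',c-72*ax,'spool',c-72*tx)
```

```text
[ 461.9 -259.4  177.1]
spool [ 378.6 -266.4] knob [ 448.4 -246. ] frame corners [ 398.5 -216.4] [ 475.8 -194.2] bottle rim L,top [ 485.5 -226.7] [ 514.5 -196.7] bottle nozzle [ 514.  -229.3]
model frame near corners [ 395.  -216.5] [ 474.  -194.6] tin [ 465.2 -316.4] spool [ 376.6 -266.2]
```

Call:
{"method": "arm_command", "body": {
  "commands": [
    [[-0.94,0.07,0],0,0.5],
    [[-0.94,0.07,0],0,0.5],
    [[0,0,0.8],0,0.5],
    [[0,0,1],0,0.5],
    [[0,0,0.8],0,0.5]
  ]
}}

```text
time_s: 18.18
position: [465.9, -315.9, 97.9]
orientation: [-2.219, -2.223, -0.0]
force: [-0.2, -0.0, -0.4]
width: 67.3
grip_force: 15.0
```

Call:
{"method": "arm_command", "body": {
  "commands": [
    [[0,0,0.6],0,0.5],
    [[0,0,0],0,0.5]
  ]
}}

```text
time_s: 18.42
position: [465.3, -315.6, 79.4]
orientation: [-2.218, -2.221, 0.0]
force: [0.3, -0.7, -0.3]
width: 67.5
grip_force: 15.0
```

```bash
cat > fit3.py <<'E'
from car import *
import car
off=np.radians([0,90,180,270])
def pts(v,use):
    C=v[:2]+72*np.c_[np.cos(v[2]+off),np.sin(v[2]+off)]; L=[]
    if 'disc' in use: L+=[circ(v[:2],120,24)]
    if 'knob' in use: L+=[circ(v[:2],9.5,44)]
    for n,(i,ri,ro,h) in H.items():
        if n not in use: continue
        L+= [rect(C[i],v[2]+off[1],29,41,34),rect(C[i],v[2]+off[1],23,35,34)] if n=='weight' else [circ(C[i],ri,24+h),circ(C[i],ro,24+h)]
    return np.vstack(L)
def fit3(p,use,v0=(446.8,-246.8,np.radians(15.5)),excl=None):
    g=cv2.cvtColor(p['image'],cv2.COLOR_RGB2GRAY); e=cv2.Canny(cv2.resize(g,None,fx=2,fy=2,interpolation=cv2.INTER_CUBIC),25,60)
    d=cv2.distanceTransform(255-e,cv2.DIST_L2,5)/2
    X0=w2pix(p,pts(np.array(v0),use)); k=(X0[:,0]>3)&(X0[:,0]<508)&(X0[:,1]>3)&(X0[:,1]<380)
    if excl is not None:
        for x0,y0,x1,y1 in excl: k&=~((X0[:,0]>x0)&(X0[:,0]<x1)&(X0[:,1]>y0)&(X0[:,1]<y1))
    def res(v):
        x=w2pix(p,pts(v,use))[k]
        return np.minimum(cv2.remap(d,np.float32(2*x[:,0]+.5)[None],np.float32(2*x[:,1]+.5)[None],cv2.INTER_LINEAR,borderValue=3)[0],3)
    out=[]
    for dx in(-3,0,3):
        for dy in(-3,0,3):
            s=least_squares(res,np.array(v0)+[dx,dy,0],loss='soft_l1',f_scale=.5,diff_step=1e-4,x_scale=[1,1,.02]); out.append((s.cost,s.x))
    out.sort(key=lambda t:t[0]); c,v=out[0]
    return c,v[:2].round(1),round(float(np.degrees(v[2])),1),int(k.sum()),[(round(o[0]),o[1][:2].round(1).tolist()) for o in out[1:4]]
E
python3 - <<'E'
from look import *
from fit3 import fit3
from seg import blob
p=look('',{},'w10');s=ctrl.state();P=np.array(s['position']);print(P)
ex=[(0,215,512,384),(205,170,310,300)]
for u in(['weight','spool','knob'],['weight','spool'],['knob'],['spool'],['weight']): print(u,fit3(p,u,excl=ex))
c,st,cn=blob(p,(0,110,50),(8,255,255),(180,150,340,300));print(c,st)
for h in(10,12): e=cv2.fitEllipse(np.array([pix2w(p,q[0],P[2]+h)[:2] for q in cn],np.float32));print(np.array(e[0])-P[:2])
E
```

```text
tcp [ 465.3 -315.6   79.4] yang 0.07340700696380147 t 18.425 w 67.45307886852738
[ 466.  -316.3   80.9]
['weight', 'spool', 'knob'] (np.float64(163.39222139120102), array([ 447.5, -248.1]), 15.4, 555, [(163, [447.5, -248.1]), (164, [447.5, -248.0]), (164, [447.5, -248.1])])
['weight', 'spool'] (np.float64(131.19118058681488), array([ 447.4, -248.1]), 15.4, 435, [(131, [447.5, -248.1]), (131, [447.5, -248.0]), (132, [447.5, -248.0])])
['knob'] (np.float64(31.582026928663254), array([ 447.6, -248.2]), 15.5, 120, [(32, [447.6, -248.2]), (32, [447.6, -248.3]), (32, [447.6, -248.2])])
['spool'] (np.float64(80.44325995445251), array([ 447.3, -247.6]), 15.8, 240, [(80, [447.4, -248.0]), (80, [447.4, -247.9]), (80, [447.4, -247.9])])
['weight'] (np.float64(50.68489822745323), array([ 447.5, -248.1]), 15.4, 195, [(51, [447.5, -248.1]), (51, [447.6, -248.1]), (52, [448.1, -247.9])])
[256.4 228.9] [ 207  182  100   94 6873]
[-1.5  2.2]
[-1.5  3.1]
```

Run:
```python
from look import *
from fit3 import fit3
from seg import blob
np.set_printoptions(precision=1,suppress=True)
ex=[(0,215,512,384),(205,170,310,300)]
for i in range(5):
    p=ctrl.get_image('wrist');P=np.array(ctrl.state()['position'])
    c,v,a,_,_=fit3(p,['weight','spool','knob'],excl=ex)
    a=np.radians(a);h=v-72*np.array([-np.sin(a),np.cos(a)])
    _,st,cn=blob(p,(0,110,50),(8,255,255),(180,150,340,300))
    T=np.array(p['T']);o=[]
    R=np.array([[0,1,0],[1,0,0],[0,0,-1]])
    z=T[2,3]-179.6+0
    for hh in(10,12):
        e=cv2.fitEllipse(np.array([pix2w(p,q[0],z+hh)[:2] for q in cn],np.float32));o+=[np.array(e[0]),np.array(e[1])/2]
    print('P',P,'cam-derived tcp',T[:3,3]-[-1.1,79.5,179.6],'car',v,a*57.3,'holder',h,'tin',*o)
```

```text
P [ 466.5 -316.8   81.8] cam-derived tcp [ 466.5 -317.7   80.9] car [ 447.5 -248. ] 15.401134385448362 holder [ 466.6 -317.4] tin [ 465.2 -315.5] [34.4 34.9] [ 465.3 -314.6] [34.  34.5]
P [ 466.8 -317.1   82.4] cam-derived tcp [ 466.7 -318.    81.7] car [ 447.4 -248.1] 15.301127019309089 holder [ 466.4 -317.5] tin [ 465.7 -316. ] [34.4 35. ] [ 465.7 -315.1] [34.  34.5]
P [ 466.8 -317.1   82.5] cam-derived tcp [ 466.8 -318.1   82.2] car [ 447.5 -248.1] 15.301127019309089 holder [ 466.5 -317.5] tin [ 466.  -316.3] [34.4 35. ] [ 466.  -315.4] [34.  34.6]
P [ 466.8 -317.2   82.5] cam-derived tcp [ 466.9 -318.2   82.3] car [ 447.5 -248. ] 15.401134385448362 holder [ 466.6 -317.4] tin [ 466.1 -316.4] [34.4 35. ] [ 466.1 -315.5] [34.  34.6]
P [ 466.7 -317.1   82.3] cam-derived tcp [ 466.8 -318.2   82.3] car [ 447.5 -248.1] 15.401134385448362 holder [ 466.6 -317.5] tin [ 466.  -316.4] [34.4 35. ] [ 466.  -315.5] [34.  34.6]
```

Call:
{"method": "arm_command", "body": {
  "commands": [
    [[-0.04,0.02,0],0,0.5],
    [[0,0,0.7],0,0.5],
    [[0,0,0.5],0,0.5],
    [[0,0,0.1],0,0.5],
    [[0,0,0],0,0.5]
  ]
}}

```text
time_s: 19.35
position: [466.6, -317.8, 41.9]
orientation: [-2.22, -2.222, -0.0]
force: [0.9, -0.4, -1.1]
width: 67.5
grip_force: 15.0
```

Call:
{"method": "arm_command", "body": {
  "commands": [
    [[0,0,0],0,0.5],
    [[0,0,0],0,0.5],
    [[0,0,0],0,0.5]
  ]
}}

```text
time_s: 19.73
position: [466.8, -317.9, 42.3]
orientation: [2.22, 2.222, 0.0]
force: [-1.0, 0.3, -0.7]
width: 67.6
grip_force: 15.0
```

```bash
cat > tin.py <<'E'
from look import *
from fit3 import fit3
from seg import blob
ex=[(0,215,512,384),(205,150,310,300)]
for i in range(2):
    p=ctrl.get_image('wrist');s=ctrl.state();P=np.array(s['position'])
    c,v,a,_,_=fit3(p,['weight','spool','knob'],excl=ex)
    ar=np.radians(a);h=v-72*np.array([-np.sin(ar),np.cos(ar)])
    _,st,cn=blob(p,(0,110,50),(8,255,255),(180,150,340,300))
    z=np.array(p['T'])[2,3]-179.6
    e=cv2.fitEllipse(np.array([pix2w(p,q[0],z+11)[:2] for q in cn],np.float32))
    print('P',P,'car',v,a,round(c),'holder',h,'tin',np.array(e[0]),np.array(e[1])/2,'F',np.array(s['force']),s['width'],st)
E
python3 tin.py
```

```text
P [ 466.8 -317.9   42.3] car [ 447.7 -248.1] 15.5 155 holder [ 466.9 -317.5] tin [ 466.  -316.8] [34.4 34.7] F [-1.  -0.3 -0.5] 67.40253031666846 [ 207  183  100   93 6927]
P [ 466.7 -317.9   42.2] car [ 447.7 -248.1] 15.4 178 holder [ 466.8 -317.5] tin [ 465.9 -316.8] [34.4 34.7] F [0.9 0.8 0.3] 67.21882569341285 [ 207  183  100   93 6928]
```

Call:
{"method": "arm_command", "body": {
  "commands": [
    [[-0.02,0.02,0.06],0,0.5],
    [[0,0,0],0,0.5],
    [[0,0,0.02],0,0.5],
    [[0,0,0],0,0.5]
  ]
}}

```text
time_s: 20.32
position: [467.2, -318.4, 39.4]
orientation: [-2.22, -2.222, -0.0]
force: [1.1, 0.2, -1.2]
width: 67.4
grip_force: 15.0
```

Call:
{"method": "arm_command", "body": {
  "commands": [
    [[0,0,0],0,0.74],
    [[0,0,0],0,0.78],
    [[0,0,0],0,0.82],
    [[0,0,0],0,0.86]
  ]
}}

```text
time_s: 20.82
position: [467.3, -318.4, 39.6]
orientation: [2.22, 2.222, 0.0]
force: [-0.4, 0.3, 0.2]
width: 80.2
grip_force: 0.0
```

```bash
python3 tin.py
```

```text
P [ 467.2 -318.4   39.6] car [ 447.7 -248.1] 15.4 179 holder [ 466.8 -317.5] tin [ 466.4 -317.1] [34.4 34.7] F [ 0.1 -0.  -0.1] 80.77824472364026 [ 206  182  101   94 6928]
P [ 467.2 -318.4   39.6] car [ 447.7 -248.1] 15.5 169 holder [ 466.9 -317.5] tin [ 466.4 -317.1] [34.4 34.7] F [ 1.   0.4 -0.2] 80.88752061100331 [ 206  182  101   94 6920]
```

Tin is seated, and the carousel still at 15.4–15.5°. On to the spool.

Call:
{"method": "arm_command", "body": {
  "commands": [
    [[0,0,-0.5],0,0.9],
    [[0,0,-1],0,0.9],
    [[0,0,-1],0,0.9],
    [[0,0,-1],0,0.9],
    [[0,0,-1],0,0.9]
  ]
}}

```text
time_s: 21.55
position: [467.4, -318.5, 177.0]
orientation: [2.219, 2.221, 0.0]
force: [0.4, 1.3, -0.7]
width: 84.5
grip_force: 0.0
```

Call:
{"method": "arm_command", "body": {
  "commands": [
    [[1,-0.07,0],0,0.9],
    [[1,-0.07,0],0,0.9],
    [[1,-0.07,0],0,0.9],
    [[1,-0.07,0],0,0.9],
    [[1,-0.07,0],0,0.9]
  ]
}}

```text
time_s: 22.18
position: [456.7, -167.6, 175.9]
orientation: [2.219, 2.221, 0.001]
force: [-0.4, -0.1, -0.2]
width: 84.5
grip_force: 0.0
```

Call:
{"method": "arm_command", "body": {
  "commands": [
    [[1,-0.07,0],0,0.9],
    [[1,-0.07,0],0,0.9],
    [[1,-0.07,0],0,0.9],
    [[1,-0.07,0],0,0.9],
    [[1,-0.07,0.5],0,0.8]
  ]
}}

```text
time_s: 22.8
position: [447.1, -17.7, 162.1]
orientation: [2.218, 2.219, 0.005]
force: [1.2, 0.6, -1.3]
width: 78.0
grip_force: 0.0
```

Call:
{"method": "arm_command", "body": {
  "commands": [
    [[1,-0.07,0.8],0,0.8],
    [[1,-0.07,0.6],0,0.8],
    [[0.2,0,0],0,0.8],
    [[0,0,0],0,0.8],
    [[0,0,0],0,0.8]
  ]
}}

```text
time_s: 23.42
position: [442.7, 46.7, 119.0]
orientation: [2.22, 2.22, 0.002]
force: [0.5, -0.2, -0.1]
width: 75.5
grip_force: 0.0
```

```bash
cat > sp.py <<'E'
from look import *
from seg import blob
for i in range(2):
    p=ctrl.get_image('wrist');s=ctrl.state();P=np.array(s['position'])
    x,y=w2pix(p,[441.8,49,45])[0].astype(int)
    c,st,cn=blob(p,(8,40,80),(25,255,255),(x-35,y-35,x+35,y+35))
    e=cv2.fitEllipse(np.array([pix2w(p,q[0],45)[:2] for q in cn],np.float32))
    print('P',P,s['width'],st,pix2w(p,c,45)[:2],'ell',np.array(e[0]),np.array(e[1])/2)
    r=ctrl.place_of(p,'thread_spool')[:1]; print([pix2w(p,q['at'],0) for q in r])
E
python3 sp.py
```

```text
P [442.5  46.7 118.7] 75.0462812145578 [ 238  167   39   47 1373] [442.3  53.1] ell [442.3  53.2] [18.9 23.8]
[array([441.9,  48. ,   0. ])]
P [442.3  46.8 118.3] 75.49037828254598 [ 238  167   39   47 1378] [442.3  53.2] ell [442.3  53.3] [18.9 23.8]
[array([441.5,  51.9,   0. ])]
```

Call:
{"method": "arm_command", "body": {
  "commands": [
    [[0.07,0,1],0,0.8],
    [[0,0,1],0,0.8],
    [[0,0,0.6],0,0.8],
    [[0,0,0.16],0,0.8],
    [[0,0,0],0,0.7]
  ]
}}

```text
time_s: 24.25
position: [442.0, 49.5, 35.1]
orientation: [2.221, 2.222, 0.0]
force: [0.8, 0.0, -0.4]
width: 68.7
grip_force: 0.0
```

Call:
{"method": "arm_command", "body": {
  "commands": [
    [[0,0,0],0,0.5],
    [[0,0,0],0,0.4],
    [[0,0,0],0,0.3],
    [[0,0,0],0,0.25],
    [[0,0,0],0,0.2]
  ],
  "newtons": 12
}}

```text
time_s: 24.88
position: [442.1, 49.7, 35.2]
orientation: [2.22, 2.222, 0.001]
force: [-0.1, 0.6, 1.6]
width: 36.6
grip_force: 12.0
```

Call:
{"method": "arm_command", "body": {
  "commands": [
    [[0,0,0],0,0.2],
    [[0,0,0],0,0.2],
    [[0,0,0],0,0.2]
  ]
}}

```text
time_s: 25.25
position: [442.1, 49.7, 35.1]
orientation: [2.22, 2.222, 0.001]
force: [0.2, 0.7, 2.8]
width: 36.3
grip_force: 12.0
```

Call:
{"method": "arm_command", "body": {
  "commands": [
    [[0,0,-0.5],0,0.2],
    [[0,0,-1],0,0.2],
    [[0,0,-1],0,0.2],
    [[0,0,-1],0,0.2],
    [[-0.5,-0.1,-0.3],0,0.2]
  ]
}}

```text
time_s: 25.88
position: [439.6, 34.6, 151.2]
orientation: [2.217, 2.222, 0.004]
force: [0.7, -0.3, -0.9]
width: 36.3
grip_force: 12.0
```

Call:
{"method": "arm_command", "body": {
  "commands": [
    [[-0.96,-0.2,0],0,0.2],
    [[-0.96,-0.2,0],0,0.2],
    [[-0.96,-0.2,0],0,0.2],
    [[-0.96,-0.2,0],0,0.2],
    [[-0.96,-0.2,0],0,0.2]
  ]
}}

```text
time_s: 26.5
position: [407.3, -110.8, 147.6]
orientation: [-2.22, -2.22, 0.002]
force: [0.4, 0.2, -0.1]
width: 36.1
grip_force: 12.0
```

Call:
{"method": "arm_command", "body": {
  "commands": [
    [[-0.96,-0.2,0],0,0.2],
    [[-0.96,-0.2,0],0,0.2],
    [[-0.96,-0.2,0],0,0.2],
    [[-0.96,-0.2,0],0,0.2],
    [[-0.96,-0.2,0],0,0.2]
  ]
}}

```text
time_s: 27.12
position: [377.3, -254.4, 147.6]
orientation: [-2.22, -2.22, 0.001]
force: [0.0, -0.1, -0.5]
width: 36.6
grip_force: 12.0
```

Call:
{"method": "arm_command", "body": {
  "commands": [
    [[-0.47,-0.05,0],0,0.2],
    [[0,0,0.7],0,0.2],
    [[0,0,0.5],0,0.2],
    [[0,0,0],0,0.2],
    [[0,0,0],0,0.2]
  ]
}}

```text
time_s: 27.75
position: [377.7, -267.3, 113.1]
orientation: [2.22, 2.223, 0.0]
force: [-0.0, -0.8, 0.0]
width: 36.5
grip_force: 12.0
```

```bash
cat > sp2.py <<'E'
from look import *
from fit3 import fit3
from seg import blob
for i in range(3):
    p=ctrl.get_image('wrist');s=ctrl.state();P=np.array(s['position'])
    z=np.array(p['T'])[2,3]-179.6
    ex=[(0,215,512,384),(215,150,300,300)]
    r=fit3(p,['weight','knob'],excl=ex); c,v,a=r[:3]
    rs=fit3(p,['weight','knob','disc'],excl=ex)
    ar=np.radians(a);h=v-72*np.array([np.cos(ar),np.sin(ar)])
    b=blob(p,(8,40,80),(25,255,255),(222,165,292,290))
    hsv=cv2.cvtColor(p['image'],cv2.COLOR_RGB2HSV)
    print('P',P,'car',v,a,round(c),'|',rs[1],rs[2],'spoolholder',h,'w',s['width'],'F',np.array(s['force']), 'blob',b[1])
    tx,ty=w2pix(p,[*P[:2],z+9])[0];print('flange pix pred',tx,ty)
save(p,'s2')
E
python3 sp2.py
```

```text
P [ 377.9 -267.5  113.5] car [ 446.3 -247.7] 15.0 114 | [ 446.1 -248. ] 14.7 spoolholder [ 376.8 -266.3] w 36.67662370221229 F [-0.2  0.5  0. ] blob [ 222  165   70  107 5722]
flange pix pred 257.7101200998853 232.54326470985458
P [ 378.  -267.6  113.6] car [ 445.4 -247.8] 14.2 112 | [ 446.  -247.9] 14.6 spoolholder [ 375.6 -265.5] w 36.42515215197869 F [ 0.2 -0.4 -0.4] blob [ 222  165   70  108 5713]
flange pix pred 257.5661508472472 232.40410533200364
P [ 378.  -267.6  113.6] car [ 446.4 -248.2] 14.9 136 | [ 446.6 -248.3] 15.0 spoolholder [ 376.8 -266.7] w 36.45699913758755 F [-0.1 -0.5 -0.9] blob [ 222  165   70  107 5710]
flange pix pred 257.43864367434077 232.31556532094183
```

```bash
cat > sp3.py <<'E'
from look import *
from fit3 import *
def cfit(p,c0,r,z,use=None):
    g=cv2.cvtColor(p['image'],cv2.COLOR_RGB2GRAY).astype(np.float32); g=cv2.GaussianBlur(g,(0,0),1)
    m=np.hypot(cv2.Sobel(g,cv2.CV_32F,1,0),cv2.Sobel(g,cv2.CV_32F,0,1)); m=np.minimum(m,80)
    best=[]
    for dx in np.arange(-7,7.1,.5):
        for dy in np.arange(-7,7.1,.5):
            X=np.vstack([circ((c0[0]+dx,c0[1]+dy),q,z) for q in r]); x=w2pix(p,X)
            k=np.ones(len(x),bool) if use is None else use(X,x)
            best.append((cv2.remap(m,np.float32(x[:,0])[None],np.float32(x[:,1])[None],cv2.INTER_LINEAR)[0][k].mean(),c0[0]+dx,c0[1]+dy))
    b=np.array(sorted(best)[-6:]); return b[:,1:].mean(0),b[:,1:].std(0),b[-1,0]
if __name__=='__main__':
    for i in range(2):
        p=ctrl.get_image('wrist');s=ctrl.state();P=np.array(s['position']); z=np.array(p['T'])[2,3]-179.6
        print('P',P,'F',np.array(s['force']))
        for h in(9,10,11): print(' flange h',h,cfit(p,P[:2],[19.5],z+h))
        excl=lambda X,x:(x[:,1]<188)|((x[:,1]<225)&(abs(x[:,0]-257)>34))
        print(' cup',cfit(p,(378,-267),[31,24],34,excl))
        print(' knob',cfit(p,(447,-248),[9.5],44), 'tin',cfit(p,(466.8,-317.3),[35],50))
        print(' frame+knob',fit3(p,['weight','knob','spool'],excl=[(0,225,512,384),(225,188,290,300)])[:4])
E
python3 sp3.py
```

```text
P [ 377.9 -267.7  113.6] F [-1.2 -0.3 -0.3]
 flange h 9 (array([ 377.3, -268.4]), array([0.2, 0.5]), np.float64(60.232051849365234))
 flange h 10 (array([ 377.3, -267.9]), array([0.2, 0.5]), np.float64(59.56897735595703))
 flange h 11 (array([ 377.3, -267.4]), array([0.2, 0.5]), np.float64(58.7782096862793))
 cup (array([ 377.8, -268.5]), array([0.2, 0.4]), np.float64(38.73329544067383))
 knob (array([ 444.9, -246.4]), array([0.3, 0.3]), np.float64(71.01506805419922)) tin (array([ 468.1, -310.8]), array([0.2, 0.4]), np.float64(37.41447830200195))
 frame+knob (np.float64(178.79070627689362), array([ 447. , -248.7]), 15.3, 460)
P [ 377.9 -267.6  113.4] F [-0.4 -0.1  1.1]
 flange h 9 (array([ 377.2, -268.4]), array([0.2, 0.5]), np.float64(60.34397888183594))
 flange h 10 (array([ 377.2, -267.9]), array([0.2, 0.5]), np.float64(59.729488372802734))
 flange h 11 (array([ 377.2, -267.4]), array([0.2, 0.5]), np.float64(58.872047424316406))
 cup (array([ 377.8, -268.5]), array([0.2, 0.4]), np.float64(38.65359115600586))
 knob (array([ 444.9, -246.4]), array([0.3, 0.3]), np.float64(71.14069366455078)) tin (array([ 468.1, -310.9]), array([0.2, 0.5]), np.float64(37.34455871582031))
 frame+knob (np.float64(201.9772263765335), array([ 446.7, -247.9]), 15.3, 460)
```

Call:
{"method": "arm_command", "body": {
  "commands": [
    [[-0.02,0.02,0.7],0,0.2],
    [[0,0,0.6],0,0.2],
    [[0,0,0.25],0,0.2],
    [[0,0,0.1],0,0.2],
    [[0,0,0],0,0.2]
  ]
}}

```text
time_s: 28.62
position: [378.3, -268.3, 63.7]
orientation: [2.22, 2.222, 0.0]
force: [-0.5, -0.1, -0.6]
width: 36.6
grip_force: 12.0
```

Call:
{"method": "arm_command", "body": {
  "commands": [
    [[0,0,0],0,0.2],
    [[0,0,0],0,0.2]
  ]
}}

```text
time_s: 28.88
position: [378.4, -268.3, 63.8]
orientation: [2.22, 2.222, 0.0]
force: [-0.2, -0.7, -0.2]
width: 36.0
grip_force: 12.0
```

```bash
python3 sp3.py
```

```text
P [ 378.3 -268.3   63.7] F [ 0.4 -0.1  0. ]
 flange h 9 (array([ 377.6, -269.5]), array([0.2, 0.5]), np.float64(57.10997009277344))
 flange h 10 (array([ 377.6, -269.3]), array([0.2, 0.4]), np.float64(56.59074783325195))
 flange h 11 (array([ 377.6, -268.8]), array([0.2, 0.4]), np.float64(55.85472106933594))
 cup (array([ 377.8, -270.2]), array([0.2, 2.1]), np.float64(37.94545364379883))
 knob (array([ 444.5, -246.1]), array([0.4, 0.3]), np.float64(62.71857452392578)) tin (array([ 467., -318.]), array([0.4, 0.4]), np.float64(37.393741607666016))
 frame+knob (np.float64(207.29539021849632), array([ 446.6, -247.9]), 15.2, 455)
P [ 378.3 -268.2   63.6] F [-0.1  0.2 -0.6]
 flange h 9 (array([ 377.6, -269.4]), array([0.2, 0.5]), np.float64(57.12636184692383))
 flange h 10 (array([ 377.5, -269.2]), array([0.2, 0.4]), np.float64(56.71578598022461))
 flange h 11 (array([ 377.5, -268.7]), array([0.2, 0.4]), np.float64(55.976261138916016))
 cup (array([ 377.8, -269.5]), array([0.2, 1.2]), np.float64(38.57094955444336))
 knob (array([ 444.5, -246.1]), array([0.4, 0.3]), np.float64(62.13370895385742)) tin (array([ 466.8, -318.1]), array([0.4, 0.5]), np.float64(37.35359573364258))
 frame+knob (np.float64(193.86841544508934), array([ 446.8, -247.9]), 15.3, 453)
```

Call:
{"method": "arm_command", "body": {
  "commands": [
    [[0,0,0.06],0,0.2],
    [[0,0,0],0,0.2],
    [[0,0,0.015],0,0.2],
    [[0,0,0],0,0.2]
  ]
}}

```text
time_s: 29.48
position: [378.1, -268.2, 61.2]
orientation: [2.22, 2.222, 0.0]
force: [-0.3, -0.3, 1.8]
width: 36.4
grip_force: 12.0
```

Call:
{"method": "arm_command", "body": {
  "commands": [
    [[0,0,0],0,0.42],
    [[0,0,0],0,0.48],
    [[0,0,0],0,0.55],
    [[0,0,0],0,0.6]
  ]
}}

```text
time_s: 29.98
position: [378.0, -268.0, 60.9]
orientation: [-2.22, -2.222, -0.0]
force: [-0.3, -0.2, 0.2]
width: 55.8
grip_force: 0.0
```

```bash
python3 sp3.py
```

```text
P [ 378.1 -268.    60.9] F [-0.8 -0.3  0.7]
 flange h 9 (array([ 377.8, -269.5]), array([0.2, 0.4]), np.float64(44.25199890136719))
 flange h 10 (array([ 377.8, -269. ]), array([0.2, 0.4]), np.float64(43.37574768066406))
 flange h 11 (array([ 377.6, -268.6]), array([0.3, 0.3]), np.float64(42.2958984375))
 cup (array([ 378.8, -270. ]), array([0.2, 0.4]), np.float64(43.805965423583984))
 knob (array([ 444.5, -246.1]), array([0.4, 0.3]), np.float64(61.87995147705078)) tin (array([ 462.1, -313.5]), array([0.5, 0.2]), np.float64(30.377845764160156))
 frame+knob (np.float64(217.7683149278164), array([ 446.5, -247.9]), 15.1, 450)
P [ 378.1 -268.    61. ] F [-0.7  0.2  0.1]
 flange h 9 (array([ 377.8, -269.3]), array([0.2, 0.5]), np.float64(44.18549728393555))
 flange h 10 (array([ 377.8, -269. ]), array([0.2, 0.4]), np.float64(43.31163024902344))
 flange h 11 (array([ 377.6, -268.6]), array([0.3, 0.3]), np.float64(42.2989616394043))
 cup (array([ 378.8, -270. ]), array([0.2, 0.4]), np.float64(43.569091796875))
 knob (array([ 444.4, -246. ]), array([0.3, 0.4]), np.float64(61.313499450683594)) tin (array([ 462.2, -313.4]), array([0.7, 0.2]), np.float64(30.11863136291504))
 frame+knob (np.float64(191.56861674785614), array([ 447.4, -248.5]), 15.7, 450)
```

Spool is in its cup, carousel unchanged. Now the weight: grip across y at θ≈94°.

```bash
python3 -c "
from plan import *
plan((519.6,-17.3,165),19,0.6,94.0,start=(378.1,-268,165,0))"
```

```text
[[[0.44, 0.25, -0.0], -0.99, 0.6], [[0.42, 0.29, -0.0], -0.99, 0.6], [[0.39, 0.32, -0.0], -0.99, 0.6], [[0.36, 0.35, -0.0], -0.99, 0.6], [[0.33, 0.38, -0.0], -0.99, 0.6]]
[[[0.3, 0.41, -0.0], -0.99, 0.6], [[0.26, 0.43, -0.0], -0.99, 0.6], [[0.22, 0.45, -0.0], -0.99, 0.6], [[0.18, 0.47, -0.0], -0.99, 0.6], [[0.14, 0.49, -0.0], -0.99, 0.6]]
[[[0.1, 0.5, -0.0], -0.99, 0.6], [[0.05, 0.5, -0.0], -0.99, 0.6], [[0.01, 0.5, -0.0], -0.99, 0.6], [[-0.03, 0.5, -0.0], -0.99, 0.6], [[-0.08, 0.5, -0.0], -0.99, 0.6]]
[[[-0.12, 0.49, -0.0], -0.99, 0.6], [[-0.16, 0.48, -0.0], -0.99, 0.6], [[-0.2, 0.46, -0.0], -0.99, 0.6], [[-0.24, 0.44, -0.0], -0.99, 0.6]]
```

Call:
{"method": "arm_command", "body": {
  "commands": [
    [[0,0,-0.4],0,0.6],
    [[0,0,-0.8],0,0.6],
    [[0,0,-1],0,0.6],
    [[0,0,-1],0,0.6],
    [[0,0,-0.3],0,0.6]
  ]
}}

```text
time_s: 30.7
position: [379.1, -269.0, 169.1]
orientation: [2.217, 2.219, 0.001]
force: [0.5, 0.2, -1.2]
width: 56.8
grip_force: 0.0
```

Call:
{"method": "arm_command", "body": {
  "commands": [
    [[0.44,0.25,0],-0.99,0.6],
    [[0.42,0.29,0],-0.99,0.6],
    [[0.39,0.32,0],-0.99,0.6],
    [[0.36,0.35,0],-0.99,0.6],
    [[0.33,0.38,0],-0.99,0.6]
  ]
}}

```text
time_s: 31.32
position: [415.1, -201.4, 165.2]
orientation: [-1.688, -2.648, -0.0]
force: [0.2, 0.7, -1.0]
width: 56.3
grip_force: 0.0
```

Call:
{"method": "arm_command", "body": {
  "commands": [
    [[0.3,0.41,0],-0.99,0.6],
    [[0.26,0.43,0],-0.99,0.6],
    [[0.22,0.45,0],-0.99,0.6],
    [[0.18,0.47,0],-0.99,0.6],
    [[0.14,0.49,0],-0.99,0.6]
  ]
}}

```text
time_s: 31.95
position: [452.1, -135.4, 165.2]
orientation: [-1.081, -2.948, -0.0]
force: [-0.1, 0.2, 0.2]
width: 56.1
grip_force: 0.0
```

Call:
{"method": "arm_command", "body": {
  "commands": [
    [[0.1,0.5,0],-0.99,0.6],
    [[0.05,0.5,0],-0.99,0.6],
    [[0.01,0.5,0],-0.99,0.7],
    [[-0.03,0.5,0],-0.99,0.7],
    [[-0.08,0.5,0],-0.99,0.7]
  ]
}}

```text
time_s: 32.58
position: [489.2, -69.6, 165.2]
orientation: [-0.424, -3.111, -0.0]
force: [-0.5, -0.1, 0.5]
width: 66.0
grip_force: 0.0
```

Call:
{"method": "arm_command", "body": {
  "commands": [
    [[-0.12,0.49,0.4],-0.99,0.7],
    [[-0.16,0.48,0.5],-0.99,0.7],
    [[-0.2,0.46,0.5],-0.99,0.7],
    [[-0.24,0.44,0],-0.99,0.7],
    [[0,0,0],0,0.7]
  ]
}}

```text
time_s: 33.2
position: [518.7, -16.8, 123.0]
orientation: [0.113, -3.138, -0.001]
force: [-0.9, -0.5, 0.3]
width: 66.0
grip_force: 0.0
```

```bash
cat > wt.py <<'E'
from look import *
from car import rect
from scipy.optimize import minimize
def wfit(p,c0,a0,z):
    g=cv2.GaussianBlur(cv2.cvtColor(p['image'],cv2.COLOR_RGB2GRAY).astype(np.float32),(0,0),1.5)
    m=np.minimum(np.hypot(cv2.Sobel(g,cv2.CV_32F,1,0),cv2.Sobel(g,cv2.CV_32F,0,1)),80)
    def sc(v):
        x=w2pix(p,rect(np.array(v[:2]),v[2],18,30,z)); return -cv2.remap(m,np.float32(x[:,0])[None],np.float32(x[:,1])[None],cv2.INTER_LINEAR)[0].mean()
    best=min(((sc((c0[0]+dx,c0[1]+dy,a0+da)),c0[0]+dx,c0[1]+dy,a0+da) for dx in np.arange(-9,9.1,1.5) for dy in np.arange(-6,6.1,1.5) for da in np.radians(np.arange(-8,8.1,2))))
    s=minimize(sc,best[1:],method='Nelder-Mead',options=dict(initial_simplex=np.array(best[1:])+np.array([[0,0,0],[1,0,0],[0,1,0],[0,0,.03]])))
    return s.x[:2],np.degrees(s.x[2]),s.fun
if __name__=='__main__':
    for i in range(2):
        s=ctrl.state();R=cv2.Rodrigues(np.array(s['orientation'],float))[0]
        p=ctrl.get_image('wrist');P=np.array(s['position'])
        print('P',P,np.degrees(np.arctan2(R[1,1],R[0,1])),s['width'],'weight',wfit(p,(519.6,-17.3),np.radians(93.5),28),[pix2w(p,q['at'],0) for q in ctrl.place_of(p,'brass_weight')[:1]])
    save(p,'wt')
E
python3 wt.py
```

```text
P [518.7 -16.8 123. ] 94.12364334835749 65.98988758426196 weight (array([524.7, -19.1]), np.float64(90.21211712682133), np.float64(-53.32672882080078)) [array([519.6, -19.9,   0. ])]
P [518.7 -17.7 123.7] 94.03155258493135 65.8694972209372 weight (array([524.9, -18.9]), np.float64(90.21266885660968), np.float64(-54.55463409423828)) [array([517.8, -21.3,   0. ])]
```

Run:
```python
from look import *
from seg import blob
from wt import wfit
p=ctrl.get_image('wrist');P=np.array(ctrl.state()['position']);print(P)
x,y=w2pix(p,[519.6,-17.5,28])[0].astype(int);print(x,y)
hsv=cv2.cvtColor(p['image'],cv2.COLOR_RGB2HSV)
print(hsv[y,x-14:x+15:4].tolist(), 'col',hsv[y-44:y+45:4,x-12].tolist())
for vmin in(90,130,150,165):
    b=blob(p,(17,50,vmin),(35,255,255),(x-50,y-60,x+50,y+50))
    if b is None: continue
    c,st,cn=b;W=np.array([pix2w(p,q[0],28)[:2] for q in cn],np.float32)
    print(vmin,st,[np.round(v,1) for v in cv2.minAreaRect(W)],W.min(0),W.max(0))
print(wfit(p,(519.6,-17.3),np.radians(93.5),0))
```

```text
[518.9 -18.  124.2]
257 193
[[20, 79, 188], [20, 78, 189], [19, 76, 172], [19, 75, 123], [20, 75, 140], [20, 79, 190], [20, 78, 190], [20, 77, 181]] col [[17, 28, 163], [17, 28, 162], [17, 28, 163], [17, 28, 163], [17, 45, 114], [20, 70, 156], [21, 74, 192], [21, 75, 188], [20, 76, 188], [21, 77, 189], [20, 77, 192], [20, 77, 189], [20, 77, 191], [20, 79, 193], [19, 80, 191], [19, 80, 188], [20, 81, 188], [20, 82, 186], [18, 54, 175], [12, 36, 126], [7, 101, 81], [5, 101, 81], [4, 100, 74]]
90 [ 240  166   33   56 1797] [array([520.4, -19.1]), array([62.6, 34.9]), np.float64(5.0)] [488.4 -37.8] [552.4   0.6]
130 [ 240  169   33   53 1707] [array([522., -19.]), array([59.4, 34.9]), np.float64(5.0)] [491.5 -37.8] [552.4   0.6]
150 [ 240  169   33   53 1659] [array([522. , -18.7]), array([59.3, 34.5]), np.float64(4.9)] [491.5 -37.8] [552.4   0.6]
165 [ 241  170   32   52 1542] [array([522.5, -18.6]), array([58.1, 33.3]), np.float64(3.6)] [492.6 -36.7] [552.4  -0.3]
(array([523.2, -18.6]), np.float64(94.07742276823161), np.float64(-51.97420120239258))
```

Call:
{"method": "arm_command", "body": {
  "commands": [
    [[-0.07,-0.03,1],-0.1,0.7],
    [[0,0,1],0,0.7],
    [[0,0,1],0,0.7],
    [[0,0,0.6],0,0.7],
    [[0,0,0.1],0,0.7]
  ]
}}

```text
time_s: 34.08
position: [520.3, -18.4, 11.9]
orientation: [0.125, -3.137, -0.001]
force: [1.1, 0.3, 0.6]
width: 65.8
grip_force: 0.0
```

Call:
{"method": "arm_command", "body": {
  "commands": [
    [[0,0,0],0,0.7],
    [[0,0,0],0,0.7]
  ]
}}

```text
time_s: 34.33
position: [522.4, -18.4, 14.5]
orientation: [-0.126, 3.136, -0.001]
force: [-0.3, 0.5, 0.1]
width: 65.9
grip_force: 0.0
```

Call:
{"method": "arm_command", "body": {
  "commands": [
    [[0,0,0.05],0,0.7],
    [[0,0,0],0,0.7],
    [[0,0,0],0,0.5],
    [[0,0,0],0,0.4],
    [[0,0,0],0,0.3]
  ],
  "newtons": 35
}}

```text
time_s: 34.95
position: [521.2, -18.2, 11.5]
orientation: [-0.126, 3.139, 0.0]
force: [0.7, -0.4, -0.5]
width: 39.4
grip_force: 0.0
```

Call:
{"method": "arm_command", "body": {
  "commands": [
    [[0,0,0],0,0.2],
    [[0,0,0],0,0.2],
    [[0,0,0],0,0.2],
    [[0,0,0],0,0.2]
  ]
}}

```text
time_s: 35.45
position: [521.2, -18.1, 11.5]
orientation: [0.126, -3.139, -0.0]
force: [-0.4, 0.2, 0.5]
width: 34.7
grip_force: 35.0
```

Call:
{"method": "arm_command", "body": {
  "commands": [
    [[0,0,-0.3],0,0.2],
    [[0,0,-0.8],0,0.2],
    [[0,0,-1],0,0.2],
    [[0,0,-0.9],0,0.2],
    [[0,0,0],0,0.2]
  ]
}}

```text
time_s: 36.08
position: [522.5, -18.6, 103.4]
orientation: [-0.126, 3.135, -0.001]
force: [0.8, -0.5, -6.4]
width: 35.1
grip_force: 35.0
```

```bash
python3 -c "
from plan import *
s=ctrl.state();print(s['position'],s['width'],s['grip_force'],s['force'],s['orientation'])
plan((428.2,-178.6,101.5),9,0.2,105.4,start=(521.2,-18.1,101.5,94.6))"
```

```text
[522.53826071 -18.55010783 103.40049339] 35.12030864750714 34.993316531181335 [ 0.79947357 -0.47245582 -6.43775335] [-1.25770768e-01  3.13482095e+00 -1.48393060e-03]
[[[0.39, -0.56, -0.0], -0.24, 0.2], [[0.4, -0.56, -0.0], -0.24, 0.2], [[0.41, -0.55, -0.0], -0.24, 0.2], [[0.43, -0.54, -0.0], -0.24, 0.2], [[0.44, -0.53, -0.0], -0.24, 0.2]]
[[[0.45, -0.52, -0.0], -0.24, 0.2], [[0.46, -0.51, -0.0], -0.24, 0.2], [[0.47, -0.5, -0.0], -0.24, 0.2], [[0.48, -0.49, -0.0], -0.24, 0.2]]
```

Call:
{"method": "arm_command", "body": {
  "commands": [
    [[0.39,-0.56,0],-0.24,0.2],
    [[0.4,-0.56,0],-0.24,0.2],
    [[0.41,-0.55,0],-0.24,0.2],
    [[0.43,-0.54,0],-0.24,0.2],
    [[0.44,-0.53,0],-0.24,0.2]
  ]
}}

```text
time_s: 36.7
position: [467.5, -107.5, 98.8]
orientation: [0.291, -3.124, -0.003]
force: [-0.4, -0.4, -5.7]
width: 34.6
grip_force: 35.0
```

Call:
{"method": "arm_command", "body": {
  "commands": [
    [[0.45,-0.52,0],-0.24,0.2],
    [[0.46,-0.51,0],-0.24,0.2],
    [[0.47,-0.5,0],-0.24,0.2],
    [[0.48,-0.49,0],-0.24,0.2],
    [[0,0,0],0,0.2]
  ]
}}

```text
time_s: 37.33
position: [426.2, -178.8, 99.2]
orientation: [0.417, -3.11, -0.004]
force: [-0.8, 0.3, -6.7]
width: 35.0
grip_force: 35.0
```

Call:
{"method": "arm_command", "body": {
  "commands": [
    [[0,0,0],0,0.2],
    [[0,0,0],0,0.2],
    [[0,0,0],0,0.2]
  ]
}}

```text
time_s: 37.7
position: [428.3, -178.1, 101.4]
orientation: [0.422, -3.113, -0.0]
force: [-0.1, 0.3, -5.3]
width: 34.8
grip_force: 35.0
```

```bash
cat > wp.py <<'E'
from look import *
from fit3 import *
from sp3 import cfit
from seg import blob
def run():
    s=ctrl.state();R=cv2.Rodrigues(np.array(s['orientation'],float))[0]
    p=ctrl.get_image('wrist');P=np.array(s['position']);z=np.array(p['T'])[2,3]-179.6
    print('P',P,'th',np.degrees(np.arctan2(R[1,1],R[0,1])),'F',np.array(s['force']),s['width'])
    x,y=w2pix(p,[*P[:2],z+16.5])[0].astype(int)
    for vm in(140,160):
        b=blob(p,(17,50,vm),(35,95,255),(x-45,y-65,x+45,y+65))
        if b:
            W=np.array([pix2w(p,q[0],z+16.5)[:2] for q in b[2]],np.float32); print(' weight',vm,b[1],[np.round(v,1) for v in cv2.minAreaRect(W)])
    hy=w2pix(p,[*P[:2],z-11])[0]
    ex=[(0,235,512,384),(x-35,y-60,x+35,384)]
    for u in(['spool','knob','weight'],['spool'],['weight'],['tin','spool','knob']):
        r=fit3(p,u,excl=ex); c,v,a=r[:3]; ar=np.radians(a); print(' ',u,v,a,round(c),r[3],'frame',v+72*np.array([-np.sin(ar),np.cos(ar)]))
    save(p,'wp')
if __name__=='__main__': run()
E
python3 wp.py
```

```text
P [ 428.3 -178.1  101.4] th 105.44872555895489 F [-0.1  0.3 -5.3] 34.76698986413891
 weight 140 [ 231  199   52   81 3812] [array([ 429.4, -178.4]), array([59.6, 34.1]), np.float64(15.5)]
 weight 160 [ 232  200   51   78 3410] [array([ 428.9, -178.3]), array([57.3, 33. ]), np.float64(15.4)]
  ['spool', 'knob', 'weight'] [ 446.7 -247.2] 16.1 342 446 frame [ 426.7 -178. ]
  ['spool'] [ 447.6 -246.9] 15.8 223 240 frame [ 428.  -177.6]
  ['weight'] [ 448.4 -247.9] 15.4 38 86 frame [ 429.3 -178.5]
  ['tin', 'spool', 'knob'] [ 447.  -248.1] 15.3 431 566 frame [ 428.  -178.7]
```

Call:
{"method": "arm_command", "body": {
  "commands": [
    [[0,0,0.7],0,0.2],
    [[0,0,0.6],0,0.2],
    [[0,0,0.4],0,0.2],
    [[0,0,0.2],0,0.2],
    [[0,0,0],0,0.2]
  ]
}}

```text
time_s: 38.38
position: [428.1, -178.5, 44.4]
orientation: [0.421, -3.113, -0.0]
force: [0.3, -0.4, -5.1]
width: 34.7
grip_force: 35.0
```

Call:
{"method": "arm_command", "body": {
  "commands": [
    [[0,0,0],0,0.2],
    [[0,0,0],0,0.2],
    [[0,0,0],0,0.2]
  ]
}}

```text
time_s: 38.75
position: [428.3, -178.8, 45.0]
orientation: [-0.421, 3.113, -0.001]
force: [-0.1, 0.1, -5.7]
width: 34.5
grip_force: 35.0
```

```bash
python3 wp.py
```

```text
P [ 428.3 -178.8   45. ] th 105.39544308084255 F [-0.1  0.1 -5.7] 34.51807208140241
 weight 140 [ 231  199   52   80 3800] [array([ 429.1, -178.9]), array([58.8, 34.2]), np.float64(15.5)]
 weight 160 [ 232  200   50   79 3069] [array([ 429.4, -179. ]), array([58.1, 32.7]), np.float64(15.3)]
  ['spool', 'knob', 'weight'] [ 447.5 -247.9] 15.4 307 390 frame [ 428.4 -178.5]
  ['spool'] [ 447.4 -247.3] 15.7 220 240 frame [ 427.9 -178. ]
  ['weight'] [ 446.2 -248.7] 15.6 14 67 frame [ 426.8 -179.4]
  ['tin', 'spool', 'knob'] [ 446.7 -247.2] 15.5 370 464 frame [ 427.5 -177.8]
```

Call:
{"method": "arm_command", "body": {
  "commands": [
    [[0.02,0.01,0.1],0,0.2],
    [[0,0,0.08],0,0.2],
    [[0,0,0.03],0,0.2],
    [[0,0,0],0,0.2],
    [[0,0,0],0,0.2]
  ]
}}

```text
time_s: 39.42
position: [427.5, -178.5, 38.3]
orientation: [-0.421, 3.113, 0.0]
force: [0.2, -0.1, -5.8]
width: 34.9
grip_force: 35.0
```

Call:
{"method": "arm_command", "body": {
  "commands": [
    [[0,0,0.02],0,0.2],
    [[0,0,0],0,0.2],
    [[0,0,0.01],0,0.2],
    [[0,0,0],0,0.2]
  ]
}}

```text
time_s: 39.92
position: [427.5, -178.5, 37.5]
orientation: [-0.421, 3.113, -0.0]
force: [-0.7, 0.2, -4.7]
width: 34.5
grip_force: 35.0
```

Call:
{"method": "arm_command", "body": {
  "commands": [
    [[0,0,0.01],0,0.2],
    [[0,0,0],0,0.2],
    [[0,0,0],0,0.42],
    [[0,0,0],0,0.48],
    [[0,0,0],0,0.52]
  ],
  "newtons": 10
}}

```text
time_s: 40.55
position: [427.9, -178.8, 37.6]
orientation: [-0.421, 3.112, -0.001]
force: [0.5, 0.4, 0.5]
width: 48.4
grip_force: 0.0
```

Call:
{"method": "arm_command", "body": {
  "commands": [
    [[0,0,0],0,0.55],
    [[0,0,-0.2],0,0.55],
    [[0,0,-0.6],0,0.55],
    [[0,0,-1],0,0.55],
    [[0,0,-1],0,0.55]
  ]
}}

```text
time_s: 41.18
position: [427.3, -178.5, 122.1]
orientation: [-0.421, 3.113, 0.0]
force: [1.2, -0.3, 0.2]
width: 51.7
grip_force: 0.0
```

Call:
{"method": "arm_command", "body": {
  "commands": [
    [[0.7,0.6,-1],0,0.55],
    [[0.7,0.6,-1],0,0.55],
    [[0.7,0.6,-0.5],0,0.55],
    [[0,0,0],0,0.55],
    [[0,0,0],0,0.55]
  ]
}}

```text
time_s: 41.8
position: [352.6, -143.3, 195.7]
orientation: [-0.421, 3.113, 0.0]
force: [0.2, -0.2, 0.6]
width: 51.9
grip_force: 0.0
```

```bash
cat > fin.py <<'E'
from look import *
from fit3 import *
from seg import blob
p=look('',dict(wax_tin=26,glue_bottle=26,thread_spool=26,brass_weight=26,tin_holder=24),'fin',1)
for u in(['spool','weight','tin','bottle','disc','knob'],['weight','spool'],['disc']): print(u,fit3(p,u,excl=[(0,250,512,384)])[:4])
a=np.radians(15.4);c=np.array([447.3,-248.]);A=np.array([-np.sin(a),np.cos(a)]);T=np.array([np.cos(a),np.sin(a)])
for n,q,z,lo,hi in(('weight',c+72*A,54,(17,50,130),(35,110,255)),('tin',c-72*A,50,(0,110,50),(8,255,255)),('spool',c-72*T,71,(8,40,80),(25,255,255)),('nozzle',c+72*T,140,(2,120,80),(12,255,255))):
    x,y=w2pix(p,[*q,z])[0].astype(int);b=blob(p,lo,hi,(max(x-45,0),max(y-45,0),x+45,y+45))
    if b is None: print(n,None,x,y);continue
    W=np.array([pix2w(p,k[0],z)[:2] for k in b[2]],np.float32);print(n,'exp',q,'got',[np.round(v,1) for v in cv2.minAreaRect(W)],b[1])
E
python3 fin.py
```

```text
tcp [ 352.6 -143.3  195.7] yang 105.39668413161498 t 41.8 w 51.866597448103036
wax_tin [118.7 221.5] 0.6 [ 467.  -317.6   26. ]
glue_bottle [172.9 263.4] 0.39 [ 512.3 -229.4   26. ]
thread_spool [165.3 172.7] 0.9 [ 378.4 -264.4   26. ]
brass_weight [219.  218.3] 0.59 [ 423.1 -179.1   26. ]
['spool', 'weight', 'tin', 'bottle', 'disc', 'knob'] (np.float64(539.0232445299625), array([ 446.1, -247.6]), 16.1, 867)
['weight', 'spool'] (np.float64(307.72041723132133), array([ 447., -247.]), 17.4, 448)
['disc'] (np.float64(12.198026716709137), array([ 446. , -247.2]), 15.5, 75)
weight exp [ 428.2 -178.6] got [array([ 445.4, -173.1]), array([94.6, 34. ]), np.float64(16.4)] [202 209  29  65 599]
tin exp [ 466.4 -317.4] got [array([ 463.8, -315.9]), array([69. , 71.4]), np.float64(34.7)] [  86  202   52   49 1869]
spool exp [ 377.9 -267.1] got [array([ 380.4, -270. ]), array([109.9, 110.2]), np.float64(11.9)] [ 105  135   90   89 6623]
nozzle None 142 321
```

Call:
{"method": "arm_command", "body": {
  "commands": [
    [[0,1,0],0,0.55],
    [[0,1,0],0,0.55],
    [[-0.2,1,0],0,0.55],
    [[-0.2,1,0],0,0.55],
    [[-0.2,1,0],0,0.55]
  ]
}}

```text
time_s: 42.72
position: [329.8, 7.1, 195.8]
orientation: [0.42, -3.113, -0.0]
force: [0.2, 0.9, -0.4]
width: 51.3
grip_force: 0.0
```

Call:
{"method": "arm_command", "body": {
  "commands": [
    [[-0.2,1,0],0,0.55],
    [[-0.2,1,0],0,0.55],
    [[-0.2,1,0],0,0.55],
    [[0,1,0],0,0.55],
    [[0,0,0],0,0.55]
  ]
}}

```text
time_s: 43.35
position: [315.0, 127.8, 195.7]
orientation: [0.427, -3.112, -0.0]
force: [0.1, -0.0, 0.2]
width: 51.8
grip_force: 0.0
```

Run:
```python
from h import *
np.set_printoptions(precision=1,suppress=True)
a=np.radians(15.4);c=np.array([447.3,-248.]);A=np.array([-np.sin(a),np.cos(a)]);T=np.array([np.cos(a),np.sin(a)])
def rectify(p,im):
    g=cv2.cvtColor(im,cv2.COLOR_BGR2GRAY); n=np.arange(-130,130,1.)
    X=np.array([[c[0]+u,c[1]+v,24] for u in n for v in n]);x=w2pix(p,X).astype(np.float32).reshape(260,260,2)
    return cv2.remap(g,x[...,0],x[...,1],cv2.INTER_CUBIC).astype(np.float32),n
for cam,ref in(('top','top0'),('scene','scene0')):
    p=ctrl.get_image(cam); now=cv2.cvtColor(p['image'],cv2.COLOR_RGB2BGR)
    r0,n=rectify(p,cv2.imread(f'pics/{ref}.png')); r1,_=rectify(p,now)
    U,V=np.meshgrid(n,n,indexing='ij'); rr=np.hypot(U,V); m=(rr<112)
    for d,s in((72*A,52),(-72*A,52),(-72*T,42),(72*T,45)): m&=np.hypot(U-d[0],V-d[1])>s
    B=cv2.GaussianBlur
    r0,r1=B(r0,(0,0),1.5),B(r1,(0,0),1.5); sc=[]
    for an in np.arange(-6,6.1,.5):
        M=cv2.getRotationMatrix2D((130,130),an,1); q=cv2.warpAffine(r0,M,(260,260)); sc.append((np.corrcoef(q[m],r1[m])[0,1],an))
    print(cam,m.sum(),sorted(sc)[-4:],'at 0',[s for s in sc if abs(s[1])<.1])
    for q,z in(('wax_tin',26),('glue_bottle',26),('thread_spool',26),('brass_weight',26),('pot_cap',0),('empty_spool',0)):
        for r in ctrl.place_of(p,q)[:1]: print(' ',q,round(r['p'],2),pix2w(p,r['at'],z)[:2])
    # projected tops
    from seg import blob
    for nme,q,z,lo,hi,s in(('tin',c-72*A,50,(0,110,50),(180,255,255),22),('weight',c+72*A,54,(18,30,130),(35,255,255),18)):
        x,y=w2pix(p,[*q,z])[0].astype(int);b=blob(p,lo,hi,(x-s,y-s,x+s,y+s))
        if b: W=np.array([pix2w(p,k[0],z)[:2] for k in b[2]],np.float32);print(' ',nme,q,[np.round(v,1) for v in cv2.minAreaRect(W)])
```

```text
top 12117 [(np.float64(0.9899840220463452), np.float64(1.0)), (np.float64(0.9965592513510394), np.float64(-0.5)), (np.float64(0.9966335004240789), np.float64(0.5)), (np.float64(0.998905218197445), np.float64(0.0))] at 0 [(np.float64(0.998905218197445), np.float64(0.0))]
  wax_tin 0.65 [ 465.3 -329.5]
  glue_bottle 0.56 [ 517.8 -232.5]
  thread_spool 0.58 [ 383.3 -275.5]
  brass_weight 0.51 [ 438.9 -185.7]
  pot_cap 0.84 [526.  298.4]
  empty_spool 0.75 [514.9 307.6]
  tin [ 466.4 -317.4] [array([ 468.6, -302.4]), array([112.2, 133. ]), np.float64(88.7)]
  weight [ 428.2 -178.6] [array([ 429.3, -177.9]), array([59.3, 36.7]), np.float64(15.5)]
scene 12117 [(np.float64(0.8548978943320363), np.float64(2.0)), (np.float64(0.8565936195337371), np.float64(0.5)), (np.float64(0.8593346920516437), np.float64(1.5)), (np.float64(0.8599456143595793), np.float64(1.0))] at 0 [(np.float64(0.8487834490509519), np.float64(0.0))]
  wax_tin 0.93 [ 467.7 -317. ]
  glue_bottle 0.84 [ 520.4 -230.7]
  thread_spool 0.77 [ 370.3 -263.7]
  brass_weight 0.9 [ 431.7 -181.5]
  pot_cap 0.63 [510.5 303.2]
  empty_spool 0.64 [544.  229.4]
  tin [ 466.4 -317.4] [array([ 461. , -324.2]), array([86.2, 88.1]), np.float64(64.8)]
  weight [ 428.2 -178.6] [array([ 436.3, -175.7]), array([98.4, 59.8]), np.float64(16.0)]
```

The top view puts the carousel's rotation since the start at 0° (correlation 0.999), and all four items are in their holders. Handing in.

```bash
python3 -c "
from station import ctrl
print(ctrl.finish_job())"
```

```text
the job is handed in; nothing more can be done
None
```

I put the glue bottle, wax tin, spool of thread and brass weight back in their own holders, in that order. A before/after match of the overhead view found no turn of the carousel, I left the cap and empty spool alone, and I handed the job in at about 43 s. The spool, weight and final positions were checked by measurement only, because I had used all 14 picture views, and the result of the judging was not reported back.

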